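Fit a keyed spring and its cap on a slanting rod

ROBOT

A 7-joint arm with a two-finger parallel gripper is mounted at the origin on a cart in front of the work surface, level with it; the furniture and walls round the work are solid. World frame = base frame: x ahead of the robot, y to its left, z up, the work surface at z = 0. Lengths are in m, angles in rad, forces in N, time in s.
With the tool pointing down it reaches from about 0.4 to 0.875 m from the base axis. Payload 19.3 kg.
Tool frame: the origin (TCP) lies on the centre line of the jaws, within the pads' length; the fingertips stand 14 mm ahead of it and the grasp point (between the pads) lies 5 mm behind it; x points along the fingers, y is the direction in which the jaws open and shut, and the axes are right-handed (so a half turn about x gives the same grasp; the last joint's range is limited). The gripper opens to 85 mm and grips with 20 to 120 N. Pads are 22 mm wide; open, the fingers measure 114 mm over their backs; the gripper's body (76 mm by 85 mm) begins 54 mm behind the grasp point. The pads swing forward as they close: fully open they stand 13 mm farther back than shut.
Start: joints at [-1.194, 0.521, -0.036, 1.599, 0.021, 1.021, -0.113], TCP at [0.27, 0.564, 0.245] pointing down, gripper open.
Joint ranges: [-2.91, 2.91], [-0.3, 2.13], [-1.5, 1.42], [0.17, 2.43], [-1.26, 4.41], [0.16, 1.93], [-2.52, 2.52]. Speed limits (rad/s): [1.89, 1.89, 2.39, 2.39, 3.01, 3.01, 3.01].

INTERFACE

Orientations are given as a unit quaternion [x, y, z, w].
In Python, from station import arm, optics gives the robot as it stands.
- The arm moves only by the tool jog_arm, never from a script. Its argument "commands" is text: rows parted by semicolons, each of 7 numbers parted by spaces: the opening, from 0 (shut) to 1 (fully open), then the shift along the world's x, y, z in m, then the turn, a rotation vector about the world's x, y, z in degrees. In form: jaw x y z ax ay az; .... A call has 1 to 10 rows; each row shifts and turns the commanded pose from where the row before left it; what a row does not reach is not made up. A row lasts 1/8 s, in which the tool goes at most 62.5 mm and 10.7 degrees, less where a joint would pass 70% of its speed; a pose out of reach is approached as far as the arm can. A call is refused whole if a number of a shift passes 0.0625 or a number of a turn 10.7, either way. A call with a gripper value outside its range is refused whole. The fingers move at their own pace and stop on an object; "squeeze" is the grip in N (left out, the last holds). Time passes only in rows, so rows that do not move let the fingers close. It gives the time, the measured TCP pose, the force and the opening at its end, in the units of the state.
- arm.state(): the state, without advancing time (a new reading comes with each control period).
- optics.capture(name): name is "side" or "top"; returns (picture, depth): 420x560x3 uint8, red, green, blue; 420x560 float32, m along the optical axis (not along the pixel's ray), 0 where there is no reading.
- optics.camera_params(name): a dict with "intrinsics" (3x3 intrinsics, pixels), "k1" (the pictures are not rectified: a ray, as slopes to the right and down, at radius r is drawn at 1 + k1 r^2 times it, then the intrinsics apply), "rvec" (rotation vector, rad) and "tvec" (3), from world to camera coordinates, as OpenCV has them. Camera axes: x right, y down, z forward; pixel columns grow to the right and rows downward; lengths in m; the calibration is good to about 2 mm. A picture is of the moment at which its call begins. camera_params takes no time and is no camera call.
- arm.job_done(): hands the job in, once; it reports no verdict.
The state is a dict: "clock": time; "joints": joint angles; "joint_vel": joint speeds; "effort": joint torques, N m; "ee_pos": TCP position; "tcp_rot": TCP orientation; "wrist_force": force on the tool from outside, world axes, zero at the start; "moment": the same for the moment, N m; "width": finger opening in m.
Only numpy, scipy, OpenCV 4.12 (cv2) and the standard library are available. Lean on these libraries where they do the work, as an engineer would, in place of code of your own. Each camera call takes 0.05 s, during which the arm holds its last target. There are 200 camera calls.

TASK

Thread the coil spring over the slanting rod, twisting it a little when its inward-bent wire ends snag on the rod's end so that they run down the rod's groove, until the spring sits fully home on the shoulder. Then fit the metal cap, open end down, over the rod's end so that it rests on the spring, and let go. Leave the lamp projector, the rubber cap and the bulb standing where they are.

Things in the scene. Friction and masses are not known exactly. Their poses are not given: they have to be found in the camera images.
- rod_seat (a point): Foot of the slanting rod, in the middle of the shoulder (dark disc, 41 mm across, 58 mm above the bench) it rises from. z runs up along the rod, 30 degrees from vertical, leaning roughly toward the robot; y is level. The steel rod is 22 mm in diameter, 90 mm long, with a groove 9 mm wide and 8 mm deep along its whole length on its upper side (+x).
- rod_tip (a point): Middle of the rod's free end, 90 mm from rod_seat along the rod; same axes as rod_seat. The edge there is tapered: the last 5 mm narrow to 16 mm across. The rod stands fixed on a grey base plate, 120 x 80 x 12 mm, with a tilted block under the shoulder.
- spring_mid (a point): Centre of the loose steel compression spring, 30 mm above its underside; it starts upright. 60 mm long, 34 mm outside and 26 mm inside diameter, about 0.12 kg, too stiff to be compressed by hand. z is its axis. Fully home, this centre is 30 mm from rod_seat along the rod and 30 mm of rod stand out of the spring.
- cap_mid (a point): Centre of the aluminium retaining cap, 23 mm above its underside. Loose, a round cup standing open end down, 34 mm in diameter, 46 mm tall, about 0.09 kg; its bore is 27 mm wide and 34 mm deep from below. z is its axis, the closed end at +z. Any turn about its axis fits. Resting on the seated spring, this centre is 83 mm from rod_seat along the rod.
- projector_3: Bystander: lamp projector, a light grey cup with a clear dome, 77 x 79 x 74 mm, to the right of the rod; origin at its underside. To be left alone.
- dust_cap: Bystander: black rubber cap, 72 mm wide, 26 mm tall, beyond the rod; origin at its underside. To be left alone.
- bulb_1: Bystander: small lamp bulb standing upright, 32 mm wide, 46 mm tall, at the front edge of the bench, right of the rod; origin at its underside. To be left alone.
- spring: The spring itself; origin at the middle of its underside, axes as spring_mid. At both ends the wire (4 mm) is bent straight inward on the same side, the spring's +x, to 5.5 mm from the axis. It passes the rod only with these bent ends in the rod's groove, that is with the spring's +x and the rod's +x within about 0.3 rad.
- cap: The metal cap itself; origin at the middle of its underside, axes as cap_mid.
Not all that is in view belongs to the job. What is shaped like the spring but red or turquoise is not meant. What is shaped like the cap but red is not meant.

How it is judged:
By the outcome, as a careful person would: the job done as asked, in the order asked, and still so for the second after the job is handed in, with the robot touching nothing.
It also fails if it takes over 64 s, if anything falls off the work surface, if the arm or the gripper's body presses on something with over 40 N, if the wrist force passes 120 N, or if a joint passes its speed limit or range.

## Working session

There is one attempt and no reset: what is moved stays moved. The work goes in short steps, Python scripts to look and compute and a tool call to move; the robot and the scene stay as the last step left them, time stands still between calls to the robot, and variables do not carry over. Pictures are saved under pics/ and viewed, on a budget of 10 in all, crops included, one or two more only if the job needs it, and the job is handed in when it is done.

Besides the shell and the picture viewer there is one more tool, called after "Request:" in YAML: its name, and indented under it one key for each argument. jog_arm: Moves the arm, as the interface text tells. Its arguments: {"type":"object","properties":{"commands":{"type":"string"},"squeeze":{"type":"number"}},"required":["commands"]}

```bash
mkdir -p pics; cat > h.py <<'E'
import numpy as np, cv2
from scipy.spatial.transform import Rotation as R
from station import arm, optics
def cam(n):
    p=optics.camera_params(n); K=np.array(p["intrinsics"]); 
    return K,p["k1"],R.from_rotvec(np.ravel(p["rvec"])).as_matrix(),np.ravel(p["tvec"])
def slopes(n,uv):
    K,k1,_,_=cam(n); uv=np.atleast_2d(uv).astype(float)
    return cv2.undistortPoints(uv[:,None],K,np.array([k1,0,0,0.]))[:,0]
def ray(n,uv):
    _,_,Rm,t=cam(n); s=slopes(n,uv); d=np.c_[s,np.ones(len(s))]@Rm
    return -Rm.T@t,d   # origin, dirs (unit depth)
def onplane(n,uv,z):
    o,d=ray(n,uv); return o+d*((z-o[2])/d[:,2])[:,None]
def proj(n,P):
    K,k1,Rm,t=cam(n); return cv2.projectPoints(np.atleast_2d(P).astype(float),cv2.Rodrigues(Rm)[0],t,K,np.array([k1,0,0,0.]))[0][:,0]
def cloud(n,dep):
    v,u=np.mgrid[:420,:560]; o,d=ray(n,np.c_[u.ravel(),v.ravel()])
    return (o+d*dep.ravel()[:,None]).reshape(420,560,3)
E
python3 - <<'E'
from h import *
for n in("side","top"):
    im,d=optics.capture(n); cv2.imwrite(f"pics/{n}0.png",im[...,::-1]); np.savez(f"{n}0.npz",im=im,d=d)
    K,k,Rm,t=cam(n); print(n,K[0,0],k,-Rm.T@t,Rm[2],(d>0).mean())
print(arm.state())
E
```

```text
side 529.263060877891 -0.009813468841842405 [ 0.31930784 -1.25168496  1.02200828] [ 0.16297441  0.78170622 -0.60197569] 0.9959268707482993
top 451.3689030397362 -0.021940176110780536 [ 0.45767664 -0.05168583  1.56203573] [ 0.0770311  -0.02032598 -0.99682148] 0.9958503401360544
{'clock': 0.1, 'joints': array([-1.19419501,  0.52195378, -0.03630687,  1.59993957,  0.02119204,
        1.02110864, -0.11279038]), 'joint_vel': array([ 0.00107484, -0.00090909,  0.00074875, -0.00053725,  0.00018645,
        0.00048286, -0.00081857]), 'effort': array([ 2.77419167e-03, -9.28476048e+01,  1.98354095e+00, -3.70545566e+01,
        1.80369947e-02,  5.24997537e-03,  1.13695960e-04]), 'ee_pos': array([0.26996668, 0.56336944, 0.24478799]), 'tcp_rot': array([ 0.15630731,  0.68958712, -0.15702373,  0.68947892]), 'wrist_force': array([ 0.47678219,  0.04602159, -0.74320162]), 'moment': array([-0.01203844,  0.00835427, -0.09883568]), 'width': 0.08532334368243853}
```

View pics/side0.png

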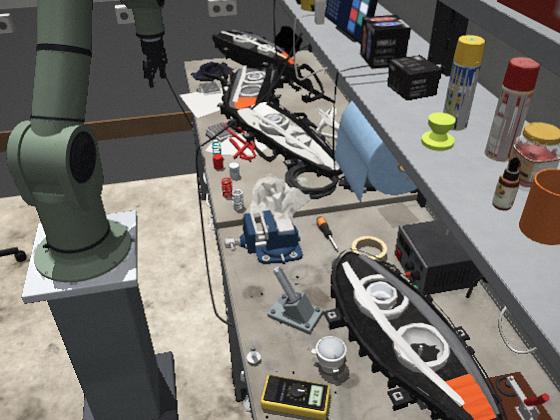

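View pics/top0.png

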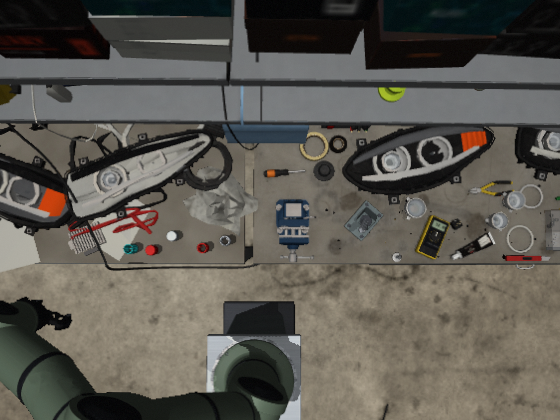

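The side view shows the steel spring at about (238,200), the cap at (234,170), the rod at (280,285). The top view shows the spring at (226,240), the cap at (173,235) and the rod base at (362,217). Now I'll enlarge these areas and measure.

```bash
python3 - <<'E'
from h import *
def crop(n,x,y,w,h,s): 
    im=np.load(f"{n}0.npz")["im"][y:y+h,x:x+w,::-1]; return cv2.resize(im,(400,300),interpolation=cv2.INTER_CUBIC)
a=np.hstack([crop("side",200,150,60,45+15,1),crop("side",255,255,80,60,1)])
b=np.hstack([crop("top",160,220,80,60,1),crop("top",335,190,64,48,1)])
cv2.imwrite("pics/c1.png",np.vstack([a,b]))
for n,regs in(("top",dict(spring=(216,232,20,20),cap=(164,226,18,18),rod=(340,196,44,44))),("side",dict(spring=(230,188,18,26),cap=(228,160,14,22),rod=(265,260,50,50)))):
    z=np.load(f"{n}0.npz"); C=cloud(n,z["d"])
    for k,(x,y,w,h) in regs.items():
        P=C[y:y+h,x:x+w].reshape(-1,3); q=P[P[:,2]>0.02]
        print(n,k,len(q),q.min(0).round(3),q.max(0).round(3),np.median(P[:,2]).round(3))
        t=P[P[:,2]>P[:,2].max()-.01]; print("  top",len(t),t.mean(0).round(4),t.min(0).round(3),t.max(0).round(3))
E
```

```text
top spring 52 [ 0.456 -0.052  0.02 ] [0.489 0.115 1.562] -0.0
  top 2 [ 0.4577 -0.0517  1.562 ] [ 0.458 -0.052  1.562] [ 0.458 -0.052  1.562]
top cap 97 [ 0.458 -0.052  0.023] [0.502 0.294 1.562] 0.002
  top 3 [ 0.4577 -0.0517  1.562 ] [ 0.458 -0.052  1.562] [ 0.458 -0.052  1.562]
top rod 316 [ 0.458 -0.431  0.02 ] [ 0.602 -0.052  1.562] 0.003
  top 5 [ 0.4577 -0.0517  1.562 ] [ 0.458 -0.052  1.562] [ 0.458 -0.052  1.562]
side spring 132 [ 0.319 -1.252  0.02 ] [0.491 0.174 1.022] 0.005
  top 1 [ 0.3193 -1.2517  1.022 ] [ 0.319 -1.252  1.022] [ 0.319 -1.252  1.022]
side cap 124 [ 0.319 -1.252  0.02 ] [0.506 0.294 1.022] 0.008
  top 3 [ 0.3193 -1.2517  1.022 ] [ 0.319 -1.252  1.022] [ 0.319 -1.252  1.022]
side rod 713 [ 0.319 -1.252  0.02 ] [ 0.589 -0.188  1.022] 0.003
  top 7 [ 0.3193 -1.2517  1.022 ] [ 0.319 -1.252  1.022] [ 0.319 -1.252  1.022]
```

View pics/c1.png

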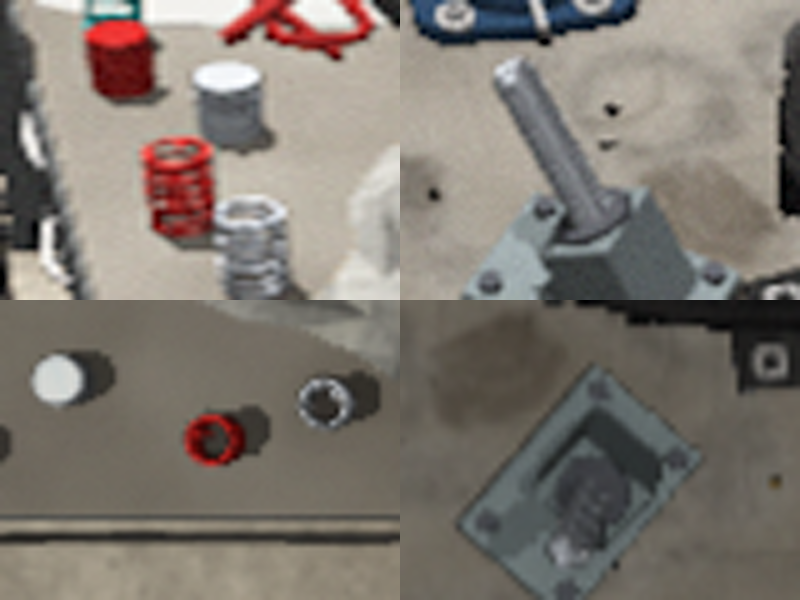

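The crops show the spring's top ring (top view about (225,240.6)), the cap's top (172,236), the rod tip (362,229.5) leaning back and slightly sideways, and the shoulder. Next I'll get numbers and look closely at the spring's bent end.

```bash
python3 - <<'E'
from h import *
ims={n:[optics.capture(n) for _ in range(4)] for n in("side","top")}
A={n:np.mean([i[0] for i in v],0).astype(np.float32) for n,v in ims.items()}
D={n:np.median([i[1] for i in v],0) for n,v in ims.items()}
np.savez("avg.npz",side=A["side"],top=A["top"],ds=D["side"],dt=D["top"])
def crop(n,cx,cy,w,h): 
    a=cv2.getRectSubPix(A[n],(w,h),(cx,cy)); g=cv2.resize(a,(400,300),interpolation=cv2.INTER_CUBIC)
    return np.clip((g-g.min())/(g.max()-g.min())*255,0,255)[...,::-1]
cv2.imwrite("pics/c2.png",np.vstack([np.hstack([crop("side",238,198,32,24),crop("top",225,240.5,24,18)]),np.hstack([crop("side",290,290,56,42),crop("top",364,222,36,27)])]))
for n,k,h,b in(("top","spring",.058,(216,232,20,18)),("top","cap",.046,(162,226,20,20)),("side","cap",.046,(226,158,18,25)),("side","spring",.06,(229,185,20,28))):
    x,y,w,hh=b; C=cloud(n,D["top" if n=="top" else "side"])[y:y+hh,x:x+w]; d=D[n][y:y+hh,x:x+w]>0
    m=d&(abs(C[...,2]-h)<.008); v,u=np.nonzero(m); 
    c=np.array([[(u.min()+u.max())/2+x,(v.min()+v.max())/2+y],[u.mean()+x,v.mean()+y]])
    print(n,k,m.sum(),C[m].mean(0).round(4),onplane(n,c,h).round(4).tolist(),c.round(1).tolist())
C=cloud("side",D["side"])[255:315,255:325]; d=D["side"][255:315,255:325]>0
for z in np.arange(.04,.145,.008):
    m=d&(abs(C[...,2]-z)<.004); print(z.round(3),m.sum(),C[m].mean(0).round(4),C[m].min(0).round(3),C[m].max(0).round(3))
C=cloud("top",D["top"])[196:240,340:384]; d=D["top"][196:240,340:384]>0
for z in np.arange(.04,.145,.008):
    m=d&(abs(C[...,2]-z)<.004); print("t",z.round(3),m.sum(),C[m].mean(0).round(4) if m.any() else 0)
E
```

```text
top spring 41 [0.4715 0.0974 0.0577] [[0.4724, 0.0989, 0.058], [0.4715, 0.0973, 0.058]] [[224.0, 240.0], [224.5, 240.3]]
top cap 84 [0.4867 0.2773 0.0452] [[0.4867, 0.2772, 0.046], [0.4867, 0.2772, 0.046]] [[171.0, 235.5], [171.0, 235.5]]
side cap 68 [0.4874 0.2655 0.0465] [[0.4788, 0.2375, 0.046], [0.4873, 0.266, 0.046]] [[232.5, 171.5], [233.8, 166.7]]
side spring 48 [0.4738 0.0954 0.0591] [[0.4726, 0.0943, 0.06], [0.4736, 0.094, 0.06]] [[237.0, 192.5], [237.3, 192.5]]
0.04 85 [ 0.5499 -0.3974  0.04  ] [ 0.514 -0.415  0.036] [ 0.581 -0.379  0.044]
0.048 97 [ 0.5433 -0.3924  0.0481] [ 0.512 -0.412  0.044] [ 0.577 -0.364  0.052]
0.056 98 [ 0.5438 -0.3904  0.0561] [ 0.522 -0.409  0.052] [ 0.575 -0.357  0.06 ]
0.064 127 [ 0.5477 -0.3845  0.0638] [ 0.526 -0.406  0.06 ] [ 0.57  -0.362  0.068]
0.072 43 [ 0.5419 -0.3812  0.0713] [ 0.524 -0.454  0.068] [ 0.592 -0.365  0.076]
0.08 33 [ 0.5423 -0.3878  0.0794] [ 0.52  -0.458  0.076] [ 0.595 -0.364  0.083]
0.088 30 [ 0.5293 -0.3702  0.0875] [ 0.518 -0.377  0.084] [ 0.54  -0.362  0.091]
0.096 34 [ 0.5251 -0.3668  0.0959] [ 0.512 -0.374  0.092] [ 0.536 -0.359  0.1  ]
0.104 28 [ 0.5227 -0.3629  0.1038] [ 0.51  -0.371  0.1  ] [ 0.532 -0.353  0.107]
0.112 34 [ 0.518  -0.3617  0.1119] [ 0.508 -0.371  0.108] [ 0.528 -0.351  0.116]
0.12 31 [ 0.514  -0.3576  0.1201] [ 0.502 -0.364  0.116] [ 0.526 -0.349  0.124]
0.128 28 [ 0.5117 -0.3546  0.1274] [ 0.5   -0.362  0.124] [ 0.522 -0.346  0.131]
0.136 51 [ 0.5075 -0.3498  0.1359] [ 0.498 -0.359  0.132] [ 0.52  -0.338  0.14 ][ WARN:0@11.124] global loadsave.cpp:1063 imwrite_ Unsupported depth image for selected encoder is fallbacked to CV_8U.
<stdin>:17: RuntimeWarning: Mean of empty slice.
  ret = um.true_divide(
Traceback (most recent call last):
ValueError: zero-size array to reduction operation minimum which has no identity
```

View pics/c2.png

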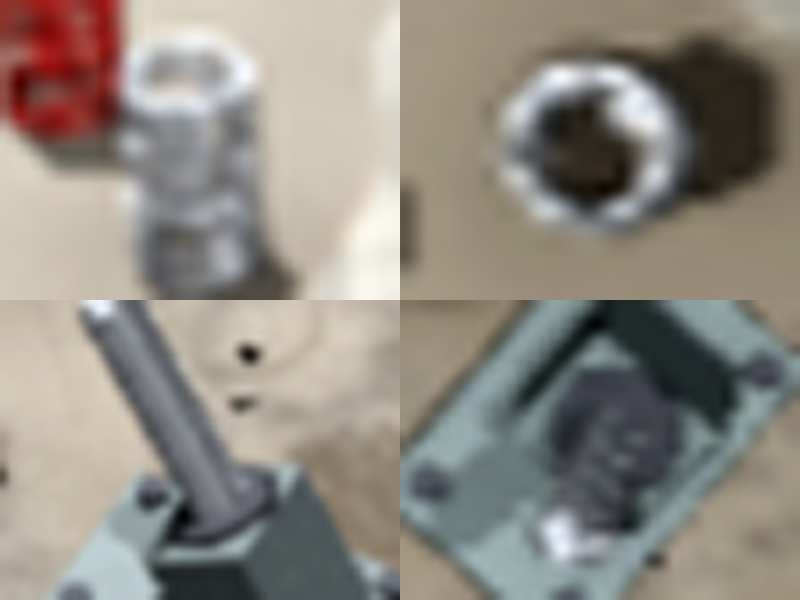

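The spring's upper bent end shows as a white blob at (635,110) in the upper right panel, against ring centre (590,145), so it points to image right and up, roughly −50° in world. The rod tip is the bright spot in the lower panels. I'll now work out the hook angle, rod axis, obstacles and tool yaw.

```bash
python3 - <<'E'
from h import *
z=np.load("avg.npz"); T=z["top"].mean(2); S=z["side"].mean(2)
# ring centre from intensity edges: sample polar brightness at z=.058
for c in([.4715,.0968],):
    for r in(.007,.0085,.010,.015):
        a=np.radians(np.arange(-180,180,15)); P=np.c_[c[0]+r*np.cos(a),c[1]+r*np.sin(a),0*a+.058]
        for n,I in(("top",T),("side",S)):
            uv=proj(n,P).astype(np.float32); print(n,r,cv2.remap(I.astype(np.float32),uv[:,0],uv[:,1],cv2.INTER_CUBIC).ravel().astype(int).tolist())
# rod: slices from side depth
C=cloud("side",z["ds"])[255:315,255:325].reshape(-1,3); C=C[(C[:,2]>.085)&(C[:,2]<.15)&(C[:,1]>-.39)&(C[:,1]<-.32)&(C[:,0]>.47)]
m=C[:,2]<.125; q=C[m]; u,s,v=np.linalg.svd(q-q.mean(0)); d=v[0]*np.sign(v[0][2]); print("rod dir",d,np.degrees(np.arccos(d[2])),np.degrees(np.arctan2(d[1],d[0])),q.mean(0),"zmax",np.sort(C[:,2])[-5:])
# fit cylinder axis r=11, tilt fixed 30
from scipy.optimize import least_squares
def f(p):
    l=np.array([np.sin(np.pi/6)*np.cos(p[2]),np.sin(np.pi/6)*np.sin(p[2]),np.cos(np.pi/6)]); w=q-np.array([p[0],p[1],.1])
    return np.linalg.norm(w-np.outer(w@l,l),axis=1)-.011
r=least_squares(f,[.527,-.362,np.radians(140)],loss="soft_l1",f_scale=.001); print(r.x,np.degrees(r.x[2]),np.sqrt((r.fun**2).mean()),len(q))
print("tip by top px",onplane("top",[[362.2,229.5]],.136), "proj fit tip/seat:")
l=np.array([.5*np.cos(r.x[2]),.5*np.sin(r.x[2]),.75**.5]); P0=np.array([r.x[0],r.x[1],.1]); seat=P0+l*(.058-.1)/l[2]; tip=seat+.09*l
print(seat,tip,[proj(n,[seat,tip]).round(1).tolist() for n in("side","top")])
# obstacles near spring
Ct=cloud("top",z["dt"]); g=Ct[(z["dt"]>0)]; g=g[(g[:,2]>.02)&(g[:,2]<.5)]
e=g[:,:2]-[.4715,.0968]; rr=np.hypot(*e.T); an=np.degrees(np.arctan2(e[:,1],e[:,0]))
for a in range(-180,180,30):
    k=(an>=a)&(an<a+30)&(rr>.024); 
    if k.any(): i=np.argmin(rr[k]); print(a,rr[k].min().round(3),g[k][i].round(3))
st=arm.state(); M=R.from_quat(st["tcp_rot"]).as_matrix(); print(M.round(3),st["clock"])
E
```

```text
top 0.007 [43, 43, 46, 47, 36, 43, 54, 81, 104, 126, 113, 62, 33, 44, 44, 45, 40, 40, 49, 58, 54, 49, 46, 43]
side 0.007 [141, 167, 197, 214, 214, 214, 218, 215, 193, 158, 138, 141, 153, 160, 157, 155, 155, 151, 140, 131, 130, 129, 127, 129]
top 0.0085 [37, 33, 29, 35, 25, 55, 74, 106, 126, 147, 147, 79, 44, 54, 51, 43, 35, 38, 53, 64, 51, 46, 39, 36]
side 0.0085 [152, 174, 204, 222, 216, 209, 217, 227, 202, 165, 152, 150, 147, 149, 141, 143, 152, 154, 141, 129, 127, 123, 125, 137]
top 0.01 [36, 39, 31, 40, 60, 90, 96, 129, 148, 143, 147, 80, 61, 69, 74, 48, 39, 48, 63, 65, 48, 41, 39, 40]
side 0.01 [183, 195, 209, 221, 208, 194, 207, 228, 205, 176, 177, 162, 132, 131, 130, 131, 154, 161, 147, 132, 129, 134, 144, 166]
top 0.015 [84, 109, 117, 100, 136, 114, 109, 126, 130, 135, 135, 166, 119, 140, 164, 136, 141, 139, 90, 112, 127, 124, 138, 92]
side 0.015 [158, 162, 155, 158, 154, 137, 155, 178, 142, 161, 192, 224, 230, 214, 207, 178, 189, 201, 180, 165, 200, 218, 166, 157]
rod dir [-0.45799958  0.31507517  0.83124246] 33.77341921694386 145.47445156903092 [ 0.52121945 -0.36339833  0.10509105] zmax [0.13920247 0.13935565 0.13952315 0.13967646 0.13981244]
[ 0.52041068 -0.35796766  2.39720188] 137.3495506002561 0.001906897943371042 156
tip by top px [[ 0.50643386 -0.34601394  0.136     ]] proj fit tip/seat:
[ 0.53824563 -0.37439674  0.058     ] [ 0.50514809 -0.34390817  0.13594229] [[[292.7, 297.5], [276.6, 268.2]], [[365.8, 220.8], [361.5, 229.9]]]
-180 0.355 [0.117 0.085 0.496]
-150 0.319 [ 0.245 -0.128  0.363]
-120 0.179 [ 0.469 -0.083  0.113]
-90 0.179 [ 0.473 -0.083  0.111]
-60 0.208 [ 0.586 -0.077  0.022]
-30 0.063 [0.534 0.093 0.021]
0 0.063 [0.534 0.103 0.021]
30 0.076 [0.534 0.141 0.02 ]
60 0.165 [0.489 0.261 0.044]
90 0.064 [0.452 0.158 0.034]
120 0.369 [0.168 0.306 0.362]
[[-0.     0.432  0.902]
 [-0.     0.902 -0.432]
 [-1.    -0.    -0.   ]] 0.5
```

Request:
jog_arm:
  commands: "0.7 0.02 -0.0467 0 0 0 -10.5;0.7 0.02 -0.0467 0 0 0 -10.5;0.7 0.02 -0.0467 0 0 0 -10.5;0.7 0.02 -0.0467 0 0 0 -10.5;0.7 0.02 -0.0467 0 0 0 -10.5;0.7 0.02 -0.0467 0 0 0 -10.5;0.7 0.02 -0.0467 0 0 0 -10.5;0.7 0.02 -0.0467 0 0 0 -10.5;0.7 0.02 -0.0467 0 0 0 -10.5;0.7 0.02 -0.0467 0 0 0 -10.5"
  squeeze: 60

```text
clock: 1.75
ee_pos: [0.4706, 0.0952, 0.2456]
tcp_rot: [0.644, 0.294, -0.643, 0.294]
wrist_force: [0.1, 0.5, -0.3]
width: 0.0599
```

```bash
python3 - <<'E'
from h import *
# plate orientation check, camera yaw-independent
px=[[344.6,226],[366.2,200.4],[383,215.6]]; P=onplane("top",px,.012); print(P.round(3)); 
for a,b in((0,1),(1,2)): d=P[b]-P[a]; print(np.degrees(np.arctan2(d[1],d[0])),np.linalg.norm(d))
st=arm.state(); print(st["joints"].round(2),st["ee_pos"],R.from_quat(st["tcp_rot"]).as_matrix().round(3))
E
```

```text
[[ 0.522 -0.311  0.012]
 [ 0.612 -0.387  0.012]
 [ 0.559 -0.445  0.012]]
-40.428723121903545 0.11704566654112993
-132.2138743475266 0.07818938326007316
[-0.73  0.32  0.52  1.99 -0.21  0.88 -0.82] [0.47059974 0.09519867 0.24559141] [[ 0.001  0.756 -0.655]
 [ 0.001 -0.655 -0.756]
 [-1.     0.    -0.001]]
```

Request:
jog_arm:
  commands: "0.7 0.0015 0.002 -0.05 0 0 0;0.7 0 0 -0.05 0 0 0;0.7 0 0 -0.05 0 0 0;0.7 0 0 -0.04 0 0 0;0.7 0 0 -0.0165 0 0 0;0.7 0 0 0 0 0 0"

```text
clock: 2.5
ee_pos: [0.4715, 0.0984, 0.0387]
tcp_rot: [-0.642, -0.295, 0.643, -0.295]
wrist_force: [-0.8, 0.5, 0.6]
width: 0.0594
```

Request:
jog_arm:
  commands: "0.2 0 0 0 0 0 0;0.2 0 0 0 0 0 0;0.2 0 0 0 0 0 0;0.2 0 0 0 0 0 0;0.2 0 0 0 0 0 0;0.2 0 0 0 0 0 0"

```text
clock: 3.25
ee_pos: [0.4724, 0.0989, 0.0404]
tcp_rot: [0.643, 0.295, -0.642, 0.295]
wrist_force: [-2.4, -0.9, 12.3]
width: 0.0334
```

Request:
jog_arm:
  commands: "0.2 0 0 0.03 0 0 0;0.2 0 0 0.05 0 0 0;0.2 0 0 0.06 0 0 0;0.2 0 0 0.06 0 0 0;0.2 0 -0.02 0.06 0 0 0;0.2 0.001 -0.045 0 0 0 0;0.2 0.001 -0.05 0 0 0 0;0.2 0.001 -0.05 0 0 0 0;0.2 0.001 -0.05 0 0 0 0;0.2 0.001 -0.05 0 0 0 0"

```text
clock: 4.5
ee_pos: [0.4763, -0.1675, 0.2992]
tcp_rot: [0.643, 0.296, -0.642, 0.296]
wrist_force: [-0.1, 0.5, -1.8]
width: 0.0329
```

Request:
jog_arm:
  commands: "0.2 0.001 -0.05 0 -3.3 -3.8 0;0.2 0.001 -0.05 0 -3.3 -3.8 0;0.2 0.001 -0.04 0 -3.3 -3.8 0;0.2 0.003 -0.018 0 -3.3 -3.7 0;0.2 0 0 -0.02 -3.3 -3.7 0;0.2 0 0 -0.03 -3.4 -3.7 0;0.2 0 0 -0.02 0 0 0;0.2 0 0 0 0 0 0;0.2 0 0 0 0 0 0"

```text
clock: 5.62
ee_pos: [0.4832, -0.3248, 0.2296]
tcp_rot: [0.695, 0.117, -0.546, 0.454]
wrist_force: [1.5, -0.2, -1.1]
width: 0.0332
```

```bash
cat >> h.py <<'E'
az=np.radians(138.5); L=np.array([.5*np.cos(az),.5*np.sin(az),.75**.5]); seat=np.array([.5386,-.3741,.058])
Y=np.cross([0,0,1],L); Y/=np.linalg.norm(Y); X=np.cross(Y,L)
def rep():
    st=arm.state(); M=R.from_quat(st["tcp_rot"]).as_matrix(); w=st["ee_pos"]-seat
    print("clock",round(st["clock"],2),"tcp in rod frame x,y,s mm",np.round([w@X*1e3,w@Y*1e3,w@L*1e3],1),"tool x in rod",np.round([M[:,0]@X,M[:,0]@Y,M[:,0]@L],3),"tool y",np.round([M[:,1]@X,M[:,1]@Y,M[:,1]@L],3),"F rod",np.round([st["wrist_force"]@v for v in(X,Y,L)],1),"J",st["joints"].round(2),"w",st["width"])
    return st
E
python3 - <<'E'
from h import *
rep()
out=[]
for n,(cx,cy) in(("side",(285,275)),("top",(362,225))):
    im,d=optics.capture(n); np.savez(f"{n}1.npz",im=im,d=d)
    out.append(cv2.resize(cv2.getRectSubPix(im,(80,100) ,(cx,cy-15)),(400,500),interpolation=cv2.INTER_CUBIC)[...,::-1])
cv2.imwrite("pics/a1.png",np.hstack(out))
E
```

```text
clock 5.62 tcp in rod frame x,y,s mm [-21.5  -0.2 185.7] tool x in rod [-0.003 -0.001 -1.   ] tool y [-1.    -0.016  0.003] F rod [-0.5 -0.8 -1.6] J [-0.07  0.35  0.59  2.18 -0.32  0.16  0.03] w 0.03322953592867969
```

View pics/a1.png

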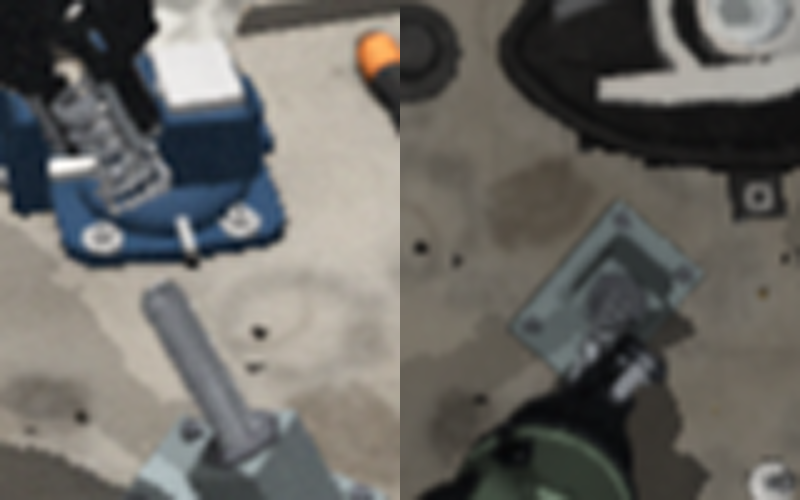

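The left panel shows the spring held tilted, parallel to the rod to the eye, its lower end at about (273,249) in the side image, with the rod tip at about (278,268). Now to the approach pose.

Request:
jog_arm:
  commands: "0.2 0.009 -0.008 -0.007 0 0 0;0.2 0.009 -0.008 -0.007 0 0 0;0.2 0.0093 -0.0082 -0.0062 0 0 0;0.2 0 0 0 0 0 0"

```text
clock: 6.22
ee_pos: [0.5103, -0.3487, 0.2083]
tcp_rot: [0.694, 0.118, -0.546, 0.453]
wrist_force: [1.2, 0.3, -2.0]
width: 0.0331
```

```bash
python3 - <<'E'
from h import *
st=rep(); p=st["ee_pos"]
im,d=optics.capture("side"); np.savez("side2.npz",im=im,d=d)
C=cloud("side",d); w=C-seat; rx,ry,s=w@X*1e3,w@Y*1e3,w@L*1e3
m=(d>0)&(np.hypot(rx,ry)<40)&(s>5)&(s<185)
for a in range(5,185,8):
    k=m&(s>=a)&(s<a+8)
    if k.any(): print(a,k.sum(),"rx",rx[k].min().round(1),rx[k].max().round(1),"ry",ry[k].min().round(1),ry[k].max().round(1),"med",np.median(rx[k]).round(1),np.median(ry[k]).round(1))
print(proj("side",[p-L*.039,p+L*.021,seat+.09*L]).round(1))
cv2.imwrite("pics/a2.png",cv2.resize(cv2.getRectSubPix(im,(80,80),(280,260)),(600,600),interpolation=cv2.INTER_CUBIC)[...,::-1])
E
```

```text
clock 6.22 tcp in rod frame x,y,s mm [-42.2  -0.2 149.1] tool x in rod [-0.001 -0.    -1.   ] tool y [-1.    -0.016  0.001] F rod [ 0.4 -1.  -2.1] J [-0.01  0.45  0.57  2.11 -0.66  0.16  0.37] w 0.03311171552287227
5 23 rx -12.4 4.7 ry -7.3 12.1 med -6.8 5.8
13 28 rx -13.3 3.6 ry -8.7 12.3 med -7.2 7.0
21 25 rx -14.5 6.2 ry -8.1 10.9 med -7.0 6.6
29 27 rx -12.4 3.0 ry -8.4 11.3 med -5.8 6.2
37 28 rx -12.6 5.4 ry -8.1 12.2 med -5.8 6.7
45 27 rx -12.4 6.5 ry -9.4 12.6 med -6.6 5.9
53 26 rx -12.1 1.6 ry -6.0 11.0 med -7.4 4.9
61 27 rx -12.1 3.8 ry -7.9 12.9 med -5.2 6.4
69 32 rx -13.3 7.2 ry -8.7 12.8 med -6.9 5.8
77 23 rx -12.2 4.1 ry -6.3 12.5 med -7.3 7.3
85 37 rx -10.9 7.2 ry -11.6 10.6 med -3.7 3.5
109 8 rx -37.1 -27.3 ry -11.3 12.5 med -32.5 -6.0
117 10 rx -36.8 -31.3 ry -13.2 13.6 med -33.8 0.5
125 13 rx -37.2 -29.1 ry -14.9 12.9 med -33.2 0.3
133 10 rx -36.5 -20.1 ry -10.1 10.3 med -31.5 -0.4
141 26 rx -36.4 -12.5 ry -13.6 12.8 med -27.8 5.9
149 19 rx -36.3 -12.0 ry -0.1 14.2 med -28.1 7.7
157 28 rx -36.4 -15.9 ry -11.6 14.6 med -29.7 0.4
165 38 rx -37.1 -13.9 ry -12.6 14.0 med -29.2 2.8
173 34 rx -30.0 -6.0 ry -15.0 13.4 med -25.3 3.4
181 27 rx -28.1 0.8 ry -12.2 12.8 med -24.7 6.9
[[286.2 260. ]
 [274.7 239.2]
 [276.5 268.3]]
```

View pics/a2.png

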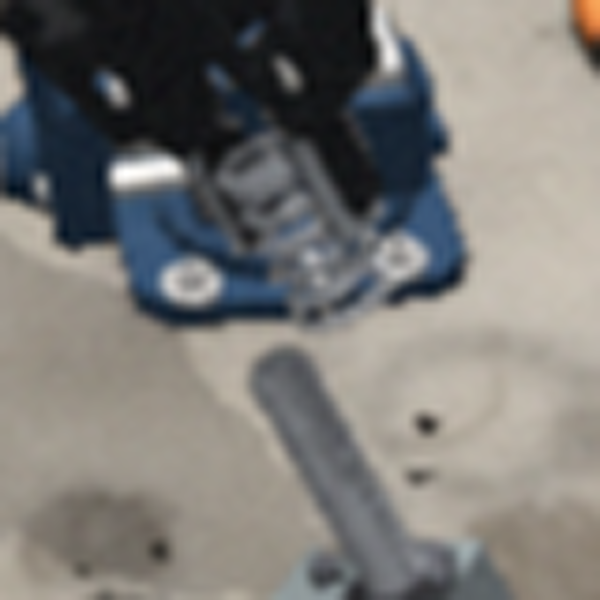

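My X axis had the wrong sign, so I moved off the axis. I'll fix the helper and go back.

Request:
jog_arm:
  commands: "0.2 -0.0092 0.0081 -0.0071 0 0 0;0.2 -0.0091 0.0081 -0.007 0 0 0;0.2 -0.0091 0.008 -0.007 0 0 0;0.2 0 0 0 0 0 0;0.2 0 0 0 0 0 0"

```text
clock: 6.9
ee_pos: [0.4856, -0.3258, 0.1906]
tcp_rot: [0.695, 0.119, -0.547, 0.451]
wrist_force: [-0.3, -0.9, -1.4]
width: 0.0331
```

```bash
sed -i 's/^Y=np.cross.*/Y=-np.cross([0,0,1],L); Y\/=np.linalg.norm(Y); X=np.cross(Y,L)/' h.py; python3 - <<'E'
from h import *
print(X,Y)
st=rep(); p=st["ee_pos"]
im,d=optics.capture("side"); np.savez("side3.npz",im=im,d=d)
C=cloud("side",d); w=C-seat; rx,ry,s=w@X*1e3,w@Y*1e3,w@L*1e3
m=(d>0)&(np.hypot(rx,ry)<40)&(s>50)&(s<155)
for a in range(53,155,6):
    k=m&(s>=a)&(s<a+6)
    if k.any(): print(a,k.sum(),"rx",rx[k].min().round(1),rx[k].max().round(1),"ry",ry[k].min().round(1),ry[k].max().round(1),"med",np.median(rx[k]).round(1),np.median(ry[k]).round(1))
cv2.imwrite("pics/a3.png",cv2.resize(cv2.getRectSubPix(im,(80,80),(280,260)),(600,600),interpolation=cv2.INTER_CUBIC)[...,::-1])
E
```

```text
[ 0.64861468 -0.57384579  0.5       ] [ 0.66262005  0.74895572 -0.        ]
clock 6.9 tcp in rod frame x,y,s mm [  4.2   1.1 150.7] tool x in rod [-0.003  0.001 -1.   ] tool y [ 1.     0.013 -0.003] F rod [-0.4 -0.8 -1.4] J [-0.13  0.47  0.7   2.2  -1.26  0.16  0.94] w 0.033050925582571146
53 19 rx -3.4 14.9 ry -9.8 6.0 med 7.9 -6.9
59 18 rx -0.8 11.4 ry -12.1 8.1 med 7.0 -3.5
65 20 rx -4.0 12.6 ry -12.5 6.7 med 6.1 -7.1
71 24 rx -4.4 13.6 ry -11.4 9.0 med 5.3 -6.4
77 18 rx -3.5 11.9 ry -10.6 8.0 med 5.2 -6.5
83 25 rx -8.2 11.8 ry -11.8 6.7 med 6.0 -5.7
89 19 rx -6.8 13.5 ry -7.2 8.0 med 1.3 0.8
107 2 rx 15.5 18.8 ry -10.5 2.6 med 17.2 -4.0
113 42 rx -6.4 24.7 ry -17.9 17.0 med 11.2 -1.2
119 26 rx -8.8 22.1 ry -17.9 12.1 med 11.4 -7.9
125 20 rx -8.6 24.5 ry -16.9 12.8 med 10.3 4.9
131 23 rx -8.5 23.9 ry -15.7 3.5 med 11.9 -10.1
137 34 rx -16.2 31.6 ry -15.1 15.0 med 1.8 1.0
143 44 rx -21.3 36.8 ry -16.5 16.2 med 15.1 -5.7
149 42 rx -21.8 39.2 ry -17.2 13.0 med 20.2 -4.6
```

View pics/a3.png

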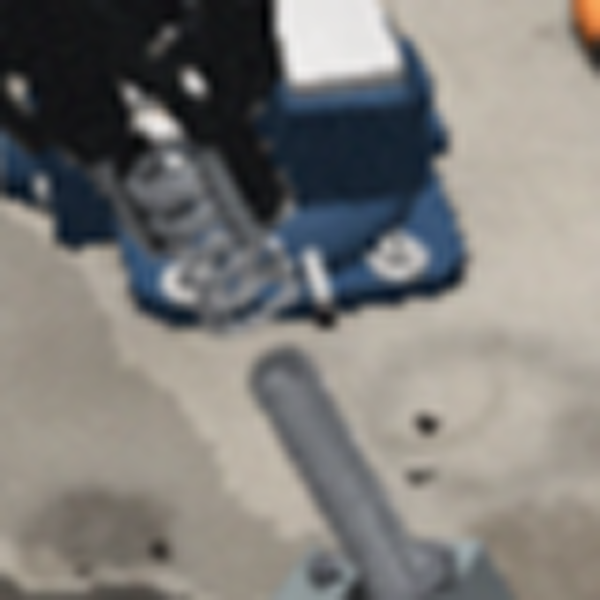

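The spring is about 4 mm off axis. The printed joints explain it: J6 and J5 both sit on their lower limits. I'll fit the arm's kinematics from the logged states to find a posture that works.

```bash
cat > kin.py <<'E'
from h import *
from scipy.optimize import least_squares
lo=np.array([-2.91,-.3,-1.5,.17,-1.26,.16,-2.52]); hi=np.array([2.91,2.13,1.42,2.43,4.41,1.93,2.52])
E
python3 - <<'E'
from kin import *
import itertools
st=arm.state(); print(repr(st["joints"]),repr(st["ee_pos"]),repr(st["tcp_rot"]))
q=lambda *a:R.from_quat(a)
D=[([-1.19419501,.52195378,-.03630687,1.59993957,.02119204,1.02110864,-.11279038],[.26996668,.56336944,.24478799],[.15630731,.68958712,-.15702373,.68947892]),
([-.73,.32,.52,1.99,-.21,.88,-.82],[.4706,.0952,.24559],[.644,.294,-.643,.294]),
([-.07,.35,.59,2.18,-.32,.16,.03],[.4832,-.3248,.2296],[.695,.117,-.546,.454]),
([-.01,.45,.57,2.11,-.66,.16,.37],[.5103,-.3487,.2083],[.694,.118,-.546,.453]),
(st["joints"],st["ee_pos"],st["tcp_rot"])]
best=[]
for sg in itertools.product([1,-1],repeat=7):
    Ms=[R.from_euler('ZYZYZYZ',np.array(sg)*np.array(j)) for j,_,_ in D]
    T=[R.from_quat(t) for _,_,t in D]
    # T = B * M * E ; try B identity or Rz(pi): fit E from first
    for B in(0,np.pi/2,np.pi,-np.pi/2):
        b=R.from_euler('z',B); E=(b*Ms[0]).inv()*T[0]
        best.append((max(((b*m*E)*t.inv()).magnitude() for m,t in zip(Ms,T)),sg,B,E.as_matrix().round(2).tolist()))
best.sort(key=lambda x:x[0]); print(*best[:4],sep="\n")
_,sg,B,_=best[0]
def fr(j):
    b=R.from_euler('z',B); a=np.array(sg)*np.array(j); Rs=[b*R.from_euler('ZYZYZYZ'[:i],a[:i]) for i in range(1,8)]; return Rs
# linear fit: p = sum R_i o_i + o0 ; offsets after joints 1..7 along z and x (selected)
A=[];y=[]
for j,p,_ in D:
    Rs=fr(j); cols=[np.array([0,0,1.])]+[Rs[1].as_matrix()[:,2],Rs[3].as_matrix()[:,2],Rs[5].as_matrix()[:,2]]+[Rs[0].as_matrix()[:,0],Rs[2].as_matrix()[:,0],Rs[4].as_matrix()[:,0]]
    A.append(np.array(cols).T); y.append(p)
A=np.vstack(A);y=np.hstack(y)
for k in(4,7):
    s=np.linalg.lstsq(A[:,:k],y,rcond=None)[0]; print(s.round(4),(A[:,:k]@s-y).reshape(-1,3).round(4).tolist())
E
```

```text
array([-0.12569897,  0.47112347,  0.69492993,  2.20472964, -1.26281364,
        0.1616184 ,  0.94421962]) array([ 0.48550899, -0.3258646 ,  0.19052717]) array([ 0.69497939,  0.11866153, -0.54721541,  0.45108579])Traceback (most recent call last):
  File "<stdin>", line 12, in <module>
  File "scipy/spatial/transform/_rotation.pyx", line 1413, in scipy.spatial.transform._rotation.Rotation.from_euler
ValueError: Expected axis specification to be a non-empty string of upto 3 characters, got ZYZYZYZ
```

```bash
cat > fit.py <<'E'
from kin import *
import itertools
def chain(a,n=7):
    r=R.identity(); out=[]
    for i in range(n): r=r*R.from_euler('ZYZYZYZ'[i],a[i]); out.append(r)
    return out
st=arm.state()
D=[([-1.19419501,.52195378,-.03630687,1.59993957,.02119204,1.02110864,-.11279038],[.26996668,.56336944,.24478799],[.15630731,.68958712,-.15702373,.68947892]),
([-.73,.32,.52,1.99,-.21,.88,-.82],[.4706,.0952,.24559],[.644,.294,-.643,.294]),
([-.07,.35,.59,2.18,-.32,.16,.03],[.4832,-.3248,.2296],[.695,.117,-.546,.454]),
([-.01,.45,.57,2.11,-.66,.16,.37],[.5103,-.3487,.2083],[.694,.118,-.546,.453]),
(st["joints"],st["ee_pos"],st["tcp_rot"])]
T=[R.from_quat(t) for _,_,t in D]; best=[]
for sg in itertools.product([1,-1],repeat=7):
    Ms=[chain(np.array(sg)*np.array(j))[-1] for j,_,_ in D]
    for B in(0,np.pi/2,np.pi,-np.pi/2):
        b=R.from_euler('z',B); E=(b*Ms[0]).inv()*T[0]
        best.append((max(((b*m*E)*t.inv()).magnitude() for m,t in zip(Ms,T)),sg,B,E.as_matrix().round(2).tolist()))
best.sort(key=lambda x:x[0]); print(*best[:4],sep="\n")
_,sg,B,_=best[0]
A=[];y=[]
for j,p,_ in D:
    Rs=[(R.from_euler('z',B)*r).as_matrix() for r in chain(np.array(sg)*np.array(j))]
    A.append(np.array([[0,0,1.],Rs[1][:,2],Rs[3][:,2],Rs[5][:,2],Rs[0][:,0],Rs[2][:,0],Rs[4][:,0]]).T); y.append(p)
A=np.vstack(A);y=np.hstack(y)
for k in(4,7):
    s=np.linalg.lstsq(A[:,:k],y,rcond=None)[0]; print(s.round(4),(A[:,:k]@s-y).reshape(-1,3).round(4).tolist())
E
python3 fit.py
```

```text
(0.009734030009157199, (-1, 1, -1, 1, -1, 1, -1), 0, [[-0.0, -1.0, -0.0], [0.0, 0.0, -1.0], [1.0, -0.0, 0.0]])
(0.009734030009157344, (-1, -1, -1, -1, -1, -1, -1), 3.141592653589793, [[0.0, 1.0, 0.0], [-0.0, -0.0, 1.0], [1.0, -0.0, 0.0]])
(0.7439230416997729, (-1, 1, -1, 1, -1, 1, -1), -1.5707963267948966, [[-0.0, -0.0, -1.0], [-0.0, 1.0, -0.0], [1.0, 0.0, -0.0]])
(0.7439230416997729, (-1, -1, -1, -1, -1, -1, -1), 1.5707963267948966, [[0.0, 0.0, 1.0], [0.0, -1.0, 0.0], [1.0, 0.0, -0.0]])
[0.5493 0.384  0.4914 0.3584] [[-0.0624, 0.0099, 0.0219], [-0.0027, 0.0255, -0.0025], [0.0172, 0.0056, -0.0077], [0.0039, 0.0044, -0.0042], [-0.0094, -0.0042, -0.0074]]
[ 0.4314  0.5153  0.475   0.3317 -0.0837  0.0625  0.0233] [[-0.0599, 0.0195, 0.002], [-0.0026, 0.0057, 0.0062], [-0.0013, -0.0003, 0.0007], [0.0006, 0.0044, -0.0051], [0.0033, -0.0045, -0.0038]]
```

```bash
cat >> fit.py <<'E'
print("---")
G=[]
for j,p,_ in D:
    Rs=[(R.from_euler('z',B)*r).as_matrix() for r in chain(np.array(sg)*np.array(j))]
    G.append(dict(z0=np.array([0,0,1.]),z2=Rs[1][:,2],z4=Rs[3][:,2],z6=Rs[5][:,2],x1=Rs[0][:,0],x3=Rs[2][:,0],x5=Rs[4][:,0],y1=Rs[0][:,1],y3=Rs[2][:,1],y5=Rs[4][:,1],x2=Rs[1][:,0],x4=Rs[3][:,0],x6=Rs[5][:,0],X=np.array([1,0,0.]),Y=np.array([0,1.,0])))
for names in("z0 z2 z4 z6 y1","z0 z2 z4 z6 y1 y3 y5","z0 z2 z4 z6 x1 y1","z0 z2 z4 z6 x3 x4","z0 z2 z4 z6 X Y","z0 z2 z4 z6 x1 y1 y3"):
    A=np.vstack([np.array([g[n] for n in names.split()]).T for g in G]); s=np.linalg.lstsq(A,y,rcond=None)[0]
    print(names,s.round(4),np.abs(A@s-y).max(),np.sqrt(((A@s-y)**2).mean()))
E
python3 fit.py | sed -n '/---/,$p'
```

```text
---
z0 z2 z4 z6 y1 [ 0.3194  0.5109  0.4173  0.2905 -0.0597] 0.012814591429820665 0.005593411087170001
z0 z2 z4 z6 y1 y3 y5 [ 0.3195  0.5283  0.4213  0.3119 -0.0213 -0.0379  0.0006] 0.0016356439356129682 0.0007929613449986138
z0 z2 z4 z6 x1 y1 [ 0.2589  0.5861  0.4228  0.2948 -0.0357 -0.0567] 0.00710627187711968 0.0042952911761951935
z0 z2 z4 z6 x3 x4 [0.5764 0.4195 0.4852 0.3695 0.0353 0.0619] 0.05943896202687479 0.018129987632052216
z0 z2 z4 z6 X Y [ 0.2849  0.5229  0.4566  0.2346  0.009  -0.0573] 0.03767020265692128 0.013893658171028611
z0 z2 z4 z6 x1 y1 y3 [ 0.3299  0.5177  0.4207  0.3135  0.0056 -0.0189 -0.0401] 0.0012746978475558501 0.0006917006734705445
```

```bash
cat >> kin.py <<'E'
SG=np.array([-1,1,-1,1,-1,1,-1.]); E0=R.from_matrix([[0,-1,0],[0,0,-1],[1,0,0]])
PRM=dict(z0=.3195,z2=.5283,z4=.4213,z6=.3119,y1=-.0213,y3=-.0379)
def fk(j):
    M=np.eye(3); a=SG*j; Rs=[]
    for i in range(7):
        c,s=np.cos(a[i]),np.sin(a[i]); M=M@(np.array([[c,-s,0],[s,c,0],[0,0,1]]) if i%2==0 else np.array([[c,0,s],[0,1,0],[-s,0,c]])); Rs.append(M)
    P=PRM; p=np.array([0,0,P["z0"]])+Rs[1][:,2]*P["z2"]+Rs[3][:,2]*P["z4"]+Rs[5][:,2]*P["z6"]+Rs[0][:,1]*P["y1"]+Rs[2][:,1]*P["y3"]
    return p,M@E0.as_matrix()
def ik(p,Rt,q0,mg=.03,reg=1e-3):
    f=lambda q:np.r_[(fk(q)[0]-p)*5,R.from_matrix(fk(q)[1]@Rt.T).as_rotvec(),reg*(q-q0)]
    r=least_squares(f,np.clip(q0,lo+mg+.001,hi-mg-.001),bounds=(lo+mg,hi-mg)); return r.x,np.abs(r.fun[:6]).max()
E
python3 - <<'E'
from kin import *
st=arm.state(); print(fk(st["joints"])[0]-st["ee_pos"])
rng=np.random.default_rng(0)
for lab,roll in(("cur",0),("half",180),("+90",90),("-90",-90)):
    Rt=np.c_[-L,X,np.cross(-L,X)]@R.from_euler('x',roll,degrees=True).as_matrix()
    for s in(.15,.039,.1):
        sols=[]
        for k in range(40):
            q,e=ik(seat+s*L,Rt,rng.uniform(lo,hi),reg=1e-5)
            if e<3e-3: sols.append(q)
        sols.sort(key=lambda q:abs(q[2])); print(lab,s,len(sols),*[q.round(2).tolist() for q in sols[:8:2]],sep="\n  ")
E
```

```text
[-1.05585252e-03 -4.94008044e-05 -5.87045381e-04]
cur
  0.15
  19
  [0.44, 0.37, -0.04, 2.19, 1.16, 0.19, -1.43]
  [0.44, 0.37, -0.04, 2.19, 1.16, 0.19, -1.43]
  [0.44, 0.37, -0.04, 2.19, 1.16, 0.19, -1.43]
  [0.85, 0.42, -0.55, 2.17, 1.34, 0.39, -1.56]
cur
  0.039
  34
  [0.53, 0.62, -0.11, 2.1, 1.98, 0.22, -2.21]
  [0.58, 0.63, -0.18, 2.1, 1.92, 0.25, -2.13]
  [0.72, 0.64, -0.37, 2.09, 1.82, 0.35, -1.98]
  [0.09, 0.7, 0.48, 2.12, 3.96, 0.19, 1.96]
cur
  0.1
  19
  [0.5, 0.49, -0.1, 2.15, 1.6, 0.2, -1.85]
  [0.52, 0.49, -0.12, 2.15, 1.6, 0.21, -1.85]
  [0.8, 0.52, -0.49, 2.14, 1.57, 0.38, -1.76]
  [0.89, 0.55, -0.61, 2.13, 1.57, 0.44, -1.74]
half
  0.15
  20
  [0.44, 0.37, -0.04, 2.19, 1.16, 0.19, 1.72]
  [0.44, 0.37, -0.04, 2.19, 1.16, 0.19, 1.72]
  [0.44, 0.37, -0.04, 2.19, 1.16, 0.19, 1.72]
  [0.46, 0.37, -0.07, 2.19, 1.17, 0.2, 1.7]
half
  0.039
  23
  [0.48, 0.62, -0.05, 2.1, 2.07, 0.19, 0.83]
  [0.56, 0.63, -0.15, 2.1, 1.94, 0.24, 0.98]
  [0.57, 0.63, -0.17, 2.1, 1.93, 0.25, 1.0]
  [0.69, 0.64, -0.33, 2.09, 1.83, 0.33, 1.13]
half
  0.1
  15
  [0.49, 0.49, -0.09, 2.15, 1.61, 0.
[... 259 characters left out ...]
4]
  [0.09, 0.7, 0.48, 2.12, 3.96, 0.19, 0.39]
  [0.09, 0.7, 0.48, 2.12, 3.96, 0.19, 0.39]
+90
  0.1
  0
-90
  0.15
  27
  [0.44, 0.37, -0.04, 2.19, 1.16, 0.19, 0.14]
  [0.44, 0.37, -0.04, 2.19, 1.16, 0.19, 0.14]
  [0.52, 0.38, -0.14, 2.18, 1.21, 0.23, 0.1]
  [0.61, 0.38, -0.25, 2.18, 1.26, 0.27, 0.07]
-90
  0.039
  24
  [0.48, 0.62, -0.05, 2.1, 2.07, 0.19, -0.74]
  [0.53, 0.62, -0.12, 2.1, 1.98, 0.22, -0.64]
  [0.6, 0.63, -0.2, 2.1, 1.91, 0.26, -0.54]
  [0.67, 0.64, -0.3, 2.09, 1.85, 0.31, -0.46]
-90
  0.1
  22
  [0.49, 0.49, -0.09, 2.15, 1.61, 0.19, -0.29]
  [0.5, 0.49, -0.09, 2.15, 1.61, 0.19, -0.29]
  [0.5, 0.49, -0.1, 2.15, 1.6, 0.19, -0.28]
  [0.53, 0.49, -0.13, 2.15, 1.6, 0.21, -0.27]
```

```bash
cat > sim.py <<'E'
from kin import *
def jac(q):
    p0,M0=fk(q); J=np.zeros((6,7))
    for i in range(7):
        d=np.zeros(7); d[i]=1e-5; p,M=fk(q+d); J[:3,i]=(p-p0)/1e-5; J[3:,i]=R.from_matrix(M@M0.T).as_rotvec()/1e-5
    return J
def step(q,p,M,lam=.02,it=4,k0=0.,qn=None):
    for _ in range(it):
        p0,M0=fk(q); e=np.r_[p-p0,R.from_matrix(M@M0.T).as_rotvec()]; J=jac(q)
        act=np.ones(7,bool)
        for _ in range(4):
            Ja=J*act; Ji=Ja.T@np.linalg.inv(Ja@Ja.T+lam**2*np.eye(6)*1e-2); dq=Ji@e
            if k0: dq+=act*((np.eye(7)-Ji@Ja)@(k0*(qn-q)))
            bad=((q+dq<lo)|(q+dq>hi))&act
            if not bad.any(): break
            act&=~bad
        q=np.clip(q+dq*act,lo,hi)
    return q
def run(q,rows,p=None,M=None,**k):
    p0,M0=fk(q); p=p0 if p is None else p; M=M0 if M is None else M; tr=[]
    for r in rows:
        p=p+np.array(r[:3]); M=R.from_rotvec(np.radians(r[3:])).as_matrix()@M; q=step(q,p,M,**k); tr.append(q)
    return q,p,M,np.array(tr)
E
python3 - <<'E'
from sim import *
q0=np.array([-1.19419501,.52195378,-.03630687,1.59993957,.02119204,1.02110864,-.11279038])
A=[(.02,-.0467,0,0,0,-10.5)]*10
B=[(.0015,.002,-.05,0,0,0),(0,0,-.05,0,0,0),(0,0,-.05,0,0,0),(0,0,-.04,0,0,0),(0,0,-.0165,0,0,0)]
Cc=[(0,0,.03,0,0,0),(0,0,.05,0,0,0),(0,0,.06,0,0,0),(0,0,.06,0,0,0),(0,-.02,.06,0,0,0),(.001,-.045,0,0,0,0)]+[(.001,-.05,0,0,0,0)]*4
Dd=[(.001,-.05,0,-3.3,-3.8,0)]*2+[(.001,-.04,0,-3.3,-3.8,0),(.003,-.018,0,-3.3,-3.7,0),(0,0,-.02,-3.3,-3.7,0),(0,0,-.03,-3.4,-3.7,0),(0,0,-.02,0,0,0),(0,)*6]
Ee=[(.009,-.008,-.007,0,0,0)]*2+[(.0093,-.0082,-.0062,0,0,0)]; Ff=[(-.0091,.0081,-.007,0,0,0)]*3+[(0,)*6]
for k in({},dict(k0=.05,qn=q0),dict(k0=.05,qn=(lo+hi)/2),dict(k0=.2,qn=q0),dict(k0=.2,qn=(lo+hi)/2)):
    q=q0;p=M=None
    print(list(k.items())[:1])
    for rows in(A,B+Cc+Dd,Ee,Ff): q,p,M,_=run(q,rows,p,M,**k); print("  ",q.round(2))
E
echo "real: [-.73,.32,.52,1.99,-.21,.88,-.82] [-.07,.35,.59,2.18,-.32,.16,.03] [-.01,.45,.57,2.11,-.66,.16,.37] [-.126,.471,.695,2.205,-1.263,.162,.944]"
```

```text
[]
   [-0.73  0.32  0.51  1.99 -0.21  0.88 -0.82]
   [-0.06  0.35  0.58  2.18 -0.31  0.17  0.02]
   [ 0.01  0.44  0.55  2.11 -0.61  0.16  0.32]
   [-0.16  0.48  0.74  2.2  -1.23  0.18  0.91]
[('k0', 0.05)]
   [-0.74  0.33  0.53  1.99 -0.21  0.88 -0.81]
   [-0.03  0.34  0.54  2.17 -0.21  0.17 -0.07]
   [ 0.02  0.44  0.54  2.11 -0.57  0.16  0.28]
   [-0.13  0.46  0.7   2.2  -1.17  0.17  0.85]
[('k0', 0.05)]
   [-0.16  0.3  -0.2   1.96  0.08  0.89 -1.11]
   [ 0.32  0.3   0.1   2.16  0.61  0.22 -0.86]
   [ 0.38  0.39  0.07  2.09  0.64  0.2  -0.88]
   [ 0.38  0.38  0.03  2.19  1.12  0.16 -1.38]
[('k0', 0.2)]
   [-0.75  0.33  0.54  1.99 -0.22  0.88 -0.8 ]
   [-0.01  0.34  0.52  2.17 -0.16  0.17 -0.12]
   [ 0.02  0.44  0.54  2.11 -0.57  0.16  0.29]
   [-0.13  0.46  0.69  2.2  -1.15  0.16  0.84]
[('k0', 0.2)]
   [-0.07  0.31 -0.32  1.96  0.12  0.9  -1.15]
   [ 0.37  0.3   0.04  2.16  0.67  0.23 -0.92]
   [ 0.41  0.39  0.03  2.09  0.7   0.21 -0.93]
   [ 0.38  0.38  0.03  2.19  1.12  0.16 -1.38]
real: [-.73,.32,.52,1.99,-.21,.88,-.82] [-.07,.35,.59,2.18,-.32,.16,.03] [-.01,.45,.57,2.11,-.66,.16,.37] [-.126,.471,.695,2.205,-1.263,.162,.944]
```

```bash
cat > plan.py <<'E'
from sim import *
def seg(p,M,p1,M1,deg=8.,mm=.05):
    rv=R.from_matrix(M1@M.T).as_rotvec(); n=int(max(1,np.ceil(np.degrees(np.linalg.norm(rv))/deg),np.ceil(np.linalg.norm(p1-p)/mm)))
    return [tuple((p1-p)/n)+tuple(np.degrees(rv)/n)]*n
VM=np.array([1.89,1.89,2.39,2.39,3.01,3.01,3.01])*.7*.125
def evalpath(q,way,ins):
    p,M=fk(q); rows=[]; 
    for w in way: rows+=seg(p,M,*w); p,M=w
    if len(rows)>70: return -9,rows,None,None
    q1,_,_,tr=run(q,rows,it=2); d=np.abs(np.diff(np.vstack([q,tr]),axis=0))/VM
    e=fk(q1); err=np.linalg.norm(e[0]-p)*5+np.linalg.norm(e[1]-M)
    m1=np.minimum(tr-lo,hi-tr)[3:].min() if len(tr)>3 else 0
    if err>.05: return -5-err,rows,tr,None
    q2,_,_,t2=run(q1,ins,it=2); m2=np.minimum(t2-lo,hi-t2).min(); e2=fk(q2)
    return min(m2,.12)+.3*min(m1,.05)-.1*max(0,d.max()-1),rows,tr,t2
def ori(tilt,taz,yaw):  # tool-down, then yaw, then tilt
    return R.from_rotvec(tilt*np.array([np.cos(taz),np.sin(taz),0]))*R.from_euler('z',yaw)
E
cat > search.py <<'E'
from plan import *
import sys,pickle
from multiprocessing import Pool
q=arm.state()["joints"]; q=np.clip(q,lo,hi)
Rt=np.c_[-L,X,np.cross(-L,X)]; Rd=R.from_rotvec(-np.pi/6*np.array([-np.sin(az),np.cos(az),0])).as_matrix()@Rt # tool-down equivalent
ins=[tuple(-L*.011)+(0,0,0)]*11
def one(seed):
    g=np.random.default_rng(seed); way=[]
    p,M=fk(q); way.append((p+.06*L,M))
    for i in range(g.integers(1,4)):
        pos=np.array([g.uniform(.42,.58),g.uniform(-.38,.0),g.uniform(.32,.42)])
        way.append((pos,ori(g.uniform(0,.9),g.uniform(-np.pi,np.pi),g.uniform(-2.2,2.2)).as_matrix()@Rd))
    way+=[(seat+.26*L,Rt),(seat+.16*L,Rt)]
    s,rows,tr,t2=evalpath(q,way,ins); return s,len(rows),seed,way,rows
with Pool() as P: res=P.map(one,range(int(sys.argv[1])),chunksize=4)
res.sort(key=lambda r:-r[0]); 
for r in res[:6]: print(round(r[0],3),r[1],r[2])
pickle.dump(res[:20],open("res.pkl","wb"))
E
nproc; time OMP_NUM_THREADS=1 timeout 500 python3 search.py 400
```

```text
4
0.008 37 308
-0.011 26 36
-0.011 27 251
-0.131 31 47
-0.145 42 395
-0.183 48 161
real	0m5.634s
user	0m20.518s
sys	0m0.059s
```

Fast; search wider.

```bash
OMP_NUM_THREADS=1 timeout 500 python3 search.py 9000; python3 - <<'E'
from plan import *
import pickle
res=pickle.load(open("res.pkl","rb")); q=np.clip(arm.state()["joints"],lo,hi)
for r in res[:4]:
    q1,_,_,tr=run(q,r[4]); print(r[2],q1.round(2),"min/max",tr.min(0).round(2),tr.max(0).round(2))
    q2,_,_,t2=run(q1,[tuple(-L*.011)+(0,0,0)]*11); print("   ins end",q2.round(2))
E
```

```text
0.124 42 6544
0.021 49 6453
0.018 66 1471
0.013 38 6621
0.012 25 7740
0.011 35 7156
6544 [ 0.72  0.37 -0.39  2.18  1.24  0.32 -1.48] min/max [-0.44 -0.29 -0.98  1.91 -1.15  0.24 -2.28] [0.9  0.45 1.09 2.27 1.24 1.   1.67]
   ins end [ 0.72  0.64 -0.37  2.09  1.82  0.35 -1.98]
6453 [ 0.88  0.4  -0.59  2.17  1.3   0.4  -1.52] min/max [-0.49  0.16 -1.23  1.15 -1.15  0.24 -1.52] [1.23 0.92 1.34 2.23 1.3  1.93 0.83]
   ins end [ 0.85  0.67 -0.54  2.08  1.77  0.45 -1.89]
1471 [ 0.6   0.36 -0.25  2.18  1.19  0.27 -1.44] min/max [-0.44  0.14 -1.45  1.35 -1.15  0.24 -1.44] [1.12 0.95 1.08 2.23 1.19 1.83 2.5 ]
   ins end [ 0.64  0.63 -0.26  2.09  1.87  0.29 -2.06]
6621 [-0.17  0.46  0.74  2.22 -1.25  0.17  0.91] min/max [-0.91  0.4   0.74  1.69 -1.25  0.17  0.65] [-0.17  0.55  1.41  2.25 -0.12  1.5   1.67]
   ins end [ 0.07  0.65  0.52  2.02 -1.25  0.17  0.9 ]
```

```bash
cat > local.py <<'E'
from plan import *
import pickle
from multiprocessing import Pool
q=np.clip(arm.state()["joints"],lo,hi); way0=pickle.load(open("res.pkl","rb"))[0][3]
ins=[tuple(-L*.011)+(0,0,0)]*11
def score(way):
    s,rows,tr,t2=evalpath(q,way,ins)
    if t2 is None: return s,rows
    m1=np.minimum(tr-lo,hi-tr)[8:].min(); m2=np.minimum(t2-lo,hi-t2).min(); d=(np.abs(np.diff(tr,axis=0))/VM).max()
    return min(m1,.12)+min(m2,.2)-.2*max(0,d-.9)-.002*len(rows),rows
def one(a):
    way,seed,sc=a; g=np.random.default_rng(seed); w=list(way)
    for i in range(1,len(w)-2): w[i]=(w[i][0]+g.normal(0,.03*sc,3).clip(-.05,.05),R.from_rotvec(g.normal(0,.25*sc,3)).as_matrix()@w[i][1])
    if any(x[0][2]<.3 for x in w[1:-2]): return -9,w,[]
    s,rows=score(w); return s,w,rows
best=(score(way0)[0],way0,score(way0)[1]); print(best[0])
with Pool() as P:
    for it in range(12):
        r=max(P.map(one,[(best[1],it*1000+k,1/(1+it*.3)) for k in range(240)],chunksize=4),key=lambda r:r[0])
        if r[0]>best[0]: best=r
        print(it,best[0],len(best[2]))
pickle.dump(best,open("best.pkl","wb"))
p,M=fk(q)
for w in best[1]:
    s=seg(p,M,*w); print(len(s),[round(x,4) for x in s[0][:3]],[round(x,2) for x in s[0][3:]],"to",w[0].round(3),"tooldir",w[1][:,0].round(2)); p,M=w
_,_,_,tr=run(q,best[2]); print(tr.min(0).round(2),tr.max(0).round(2),tr[-1].round(2)); print(tr[::3].round(2))
E
OMP_NUM_THREADS=1 timeout 500 python3 local.py
```

```text
0.058272048406301666
0 0.13946671164688512 37
1 0.17512387257244388 38
2 0.17512387257244388 38
3 0.19947994458677926 40
4 0.2106537299737578 38
5 0.2106537299737578 38
6 0.2106537299737578 38
7 0.2106537299737578 38
8 0.21521893777980383 38
9 0.21521893777980383 38
10 0.21726446506187835 39
11 0.21740340803295988 40
2 [np.float64(-0.0112), np.float64(0.0099), np.float64(0.026)] [np.float64(0.0), np.float64(0.0), np.float64(0.0)] to [ 0.462 -0.306  0.242] tooldir [ 0.37 -0.33 -0.87]
12 [np.float64(0.0006), np.float64(0.0018), np.float64(0.0175)] [np.float64(-2.82), np.float64(-0.95), np.float64(6.96)] to [ 0.469 -0.284  0.451] tooldir [ 0.74  0.14 -0.65]
17 [np.float64(-0.0036), np.float64(0.0125), np.float64(-0.007)] [np.float64(4.44), np.float64(0.84), np.float64(-6.09)] to [ 0.407 -0.071  0.332] tooldir [ 0.49 -0.08 -0.87]
6 [np.float64(0.0057), np.float64(-0.0361), np.float64(-0.0081)] [np.float64(-4.99), np.float64(2.34), np.float64(4.68)] to [ 0.441 -0.288  0.283] tooldir [ 0.37 -0.33 -0.87]
3 [np.float64(0.0125), np.float64(-0.011), np.float64(-0.0289)] [np.float64(0.0), np.float64(0.0), np.float64(0.0)] to [ 0.479 -0.321  0.197] tooldir [ 0.37 -0.33 -0.87]
[-0.44 -0.19 -0.83  2.03 -1.15  0.19 -1.51] [1.06 0.45 1.08 2.32 1.28 0.87 2.4 ] [ 0.84  0.39 -0.53  2.17  1.28  0.38 -1.51]
[[-0.29  0.45  0.89  2.22 -1.15  0.24  0.83]
 [-0.4   0.26  0.99  2.26 -0.97  0.21  0.96]
 [-0.17  0.07  0.75  2.26 -0.99  0.22  1.42]
 [-0.05  0.    0.72  2.2  -1.08  0.44  1.94]
 [ 0.01  0.01  0.78  2.08 -1.05  0.75  2.29]
 [-0.03 -0.07  0.74  2.12 -0.98  0.67  2.05]
 [ 0.02 -0.16  0.51  2.23 -0.81  0.45  1.43]
 [ 0.25 -0.18  0.14  2.29 -0.58  0.34  0.7 ]
 [ 0.54 -0.19 -0.26  2.32 -0.36  0.33 -0.01]
 [ 0.77 -0.19 -0.58  2.32 -0.25  0.38 -0.61]
 [ 0.92 -0.19 -0.8   2.32 -0.25  0.44 -1.07]
 [ 1.05 -0.   -0.83  2.25  0.25  0.44 -1.02]
 [ 1.03  0.17 -0.74  2.18  0.78  0.45 -1.04]
 [ 0.84  0.39 -0.53  2.17  1.28  0.38 -1.51]]
```

Request:
jog_arm:
  commands: "0.2 -0.0112 0.0099 0.026 0 0 0;0.2 -0.0112 0.0099 0.026 0 0 0;0.2 0.0006 0.0018 0.0175 -2.82 -0.95 6.96;0.2 0.0006 0.0018 0.0175 -2.82 -0.95 6.96;0.2 0.0006 0.0018 0.0175 -2.82 -0.95 6.96;0.2 0.0006 0.0018 0.0175 -2.82 -0.95 6.96;0.2 0.0006 0.0018 0.0175 -2.82 -0.95 6.96;0.2 0.0006 0.0018 0.0175 -2.82 -0.95 6.96"

```text
clock: 7.95
ee_pos: [0.466, -0.2954, 0.3483]
tcp_rot: [0.559, 0.256, -0.327, 0.718]
wrist_force: [-0.3, 0.8, -3.2]
width: 0.0328
```

Request:
jog_arm:
  commands: "0.2 0.0006 0.0018 0.0175 -2.82 -0.95 6.96;0.2 0.0006 0.0018 0.0175 -2.82 -0.95 6.96;0.2 0.0006 0.0018 0.0175 -2.82 -0.95 6.96;0.2 0.0006 0.0018 0.0175 -2.82 -0.95 6.96;0.2 0.0006 0.0018 0.0175 -2.82 -0.95 6.96;0.2 0.0006 0.0018 0.0175 -2.82 -0.95 6.96"

```text
clock: 8.7
ee_pos: [0.4693, -0.2847, 0.453]
tcp_rot: [0.337, 0.353, -0.057, 0.871]
wrist_force: [-0.5, -0.0, -1.0]
width: 0.0331
```

```bash
cat > chk.py <<'E'
from plan import *
import pickle,sys
n=int(sys.argv[1]); b=pickle.load(open("best.pkl","rb")); st=arm.state(); print(st["joints"].round(3),st["clock"],st["width"])
p,M=b[1][n][0],b[1][n][1]; print("pos err",(st["ee_pos"]-p).round(4),"rot err deg",np.degrees(R.from_matrix(R.from_quat(st["tcp_rot"]).as_matrix()@M.T).as_rotvec()).round(1))
q=np.clip(st["joints"],lo,hi); P,O=fk(q)
rows=[]
for w in b[1][n+1:]: s=seg(P,O,*w); print(len(s),np.round(s[0],4).tolist()); rows+=s; P,O=w
q1,_,_,tr=run(q,rows); print("predict",q1.round(2),tr.min(0).round(2),tr.max(0).round(2))
E
python3 chk.py 1
```

```text
[-0.016  0.033  0.857  2.025 -1.044  0.874  2.401] 8.7 0.03311423810670021
pos err [ 0.0007 -0.0007  0.0017] rot err deg [-0.1 -0.   0. ]
17 [-0.0036, 0.0126, -0.0071, 4.4422, 0.8398, -6.091]
6 [0.0057, -0.0361, -0.0081, -4.9901, 2.3417, 4.6783]
3 [0.0125, -0.011, -0.0289, 0.0, 0.0, 0.0]
predict [ 0.82  0.39 -0.51  2.17  1.28  0.37 -1.5 ] [-0.08 -0.19 -0.81  2.07 -1.01  0.33 -1.5 ] [1.03 0.39 0.83 2.32 1.28 0.77 2.23]
```

On track.

Request:
jog_arm:
  commands: "0.2 -0.0036 0.0125 -0.007 4.44 0.84 -6.09;0.2 -0.0036 0.0125 -0.007 4.44 0.84 -6.09;0.2 -0.0036 0.0125 -0.007 4.44 0.84 -6.09;0.2 -0.0036 0.0125 -0.007 4.44 0.84 -6.09;0.2 -0.0036 0.0125 -0.007 4.44 0.84 -6.09;0.2 -0.0036 0.0125 -0.007 4.44 0.84 -6.09;0.2 -0.0036 0.0125 -0.007 4.44 0.84 -6.09;0.2 -0.0036 0.0125 -0.007 4.44 0.84 -6.09;0.2 -0.0036 0.0125 -0.007 4.44 0.84 -6.09"

```text
clock: 9.82
ee_pos: [0.4372, -0.1716, 0.3892]
tcp_rot: [0.723, 0.212, -0.346, 0.559]
wrist_force: [0.1, -0.1, -1.4]
width: 0.033
```

Request:
jog_arm:
  commands: "0.2 -0.0036 0.0125 -0.007 4.44 0.84 -6.09;0.2 -0.0036 0.0125 -0.007 4.44 0.84 -6.09;0.2 -0.0036 0.0125 -0.007 4.44 0.84 -6.09;0.2 -0.0036 0.0125 -0.007 4.44 0.84 -6.09;0.2 -0.0036 0.0125 -0.007 4.44 0.84 -6.09;0.2 -0.0036 0.0125 -0.007 4.44 0.84 -6.09;0.2 -0.0036 0.0125 -0.007 4.44 0.84 -6.09;0.2 -0.0036 0.0125 -0.007 4.44 0.84 -6.09"

```text
clock: 10.82
ee_pos: [0.4086, -0.0716, 0.3332]
tcp_rot: [0.856, 0.023, -0.503, 0.117]
wrist_force: [0.1, -0.1, -1.5]
width: 0.0334
```

```bash
python3 chk.py 2
```

```text
[ 0.893 -0.188 -0.779  2.319 -0.228  0.443 -1.097] 10.825 0.033363395668617776
pos err [ 0.0017 -0.0002  0.0016] rot err deg [ 0.3 -0.  -0.4]
6 [0.0055, -0.036, -0.0082, -5.0285, 2.352, 4.7432]
3 [0.0125, -0.011, -0.0289, 0.0, 0.0, 0.0]
predict [ 0.81  0.38 -0.5   2.17  1.27  0.36 -1.5 ] [ 0.81 -0.13 -0.8   2.17 -0.09  0.36 -1.5 ] [ 1.02  0.38 -0.5   2.3   1.27  0.44 -1.03]
```

Request:
jog_arm:
  commands: "0.2 0.0055 -0.036 -0.0082 -5.03 2.35 4.74;0.2 0.0055 -0.036 -0.0082 -5.03 2.35 4.74;0.2 0.0055 -0.036 -0.0082 -5.03 2.35 4.74;0.2 0.0055 -0.036 -0.0082 -5.03 2.35 4.74;0.2 0.0055 -0.036 -0.0082 -5.03 2.35 4.74;0.2 0.0055 -0.036 -0.0082 -5.03 2.35 4.74;0.2 0.0125 -0.011 -0.0289 0 0 0;0.2 0.0125 -0.011 -0.0289 0 0 0;0.2 0.0125 -0.011 -0.0289 0 0 0;0.2 0 0 0 0 0 0"

```text
clock: 12.08
ee_pos: [0.4789, -0.3207, 0.1954]
tcp_rot: [0.697, 0.116, -0.548, 0.448]
wrist_force: [0.1, 0.4, -0.4]
width: 0.033
```

```bash
cat > look.py <<'E'
from h import *
import sys
tag=sys.argv[1]; rep()
im,d=optics.capture("side"); np.savez(f"side{tag}.npz",im=im,d=d)
C=cloud("side",d); w=C-seat; rx,ry,s=w@X*1e3,w@Y*1e3,w@L*1e3
m=(d>0)&(np.hypot(rx,ry)<24)&(s>40)&(s<165)
for a in range(41,165,6):
    k=m&(s>=a)&(s<a+6)
    if k.any(): print(a,k.sum(),"rx",rx[k].min().round(1),rx[k].max().round(1),"ry",ry[k].min().round(1),ry[k].max().round(1))
cv2.imwrite(f"pics/l{tag}.png",cv2.resize(cv2.getRectSubPix(im,(80,80),(280,260)),(600,600),interpolation=cv2.INTER_CUBIC)[...,::-1])
E
python3 look.py 4
```

```text
clock 12.07 tcp in rod frame x,y,s mm [ -0.6   0.4 159. ] tool x in rod [-0.003 -0.    -1.   ] tool y [ 1.     0.005 -0.003] F rod [-0.3  0.4 -0.2] J [ 0.8   0.39 -0.5   2.18  1.28  0.36 -1.5 ] w 0.03303579590405602
41 18 rx 0.6 11.4 ry -11.4 7.6
47 22 rx -2.8 12.9 ry -13.3 7.4
53 21 rx -1.0 13.8 ry -13.2 8.6
59 19 rx -1.6 11.2 ry -12.8 8.6
65 21 rx -3.9 13.8 ry -11.5 7.9
71 19 rx -4.5 11.6 ry -11.6 8.2
77 23 rx -4.2 12.4 ry -11.9 9.1
83 25 rx -6.9 14.8 ry -14.2 7.5
89 17 rx -7.3 9.9 ry -9.0 8.6
113 1 rx 16.2 16.2 ry 4.1 4.1
119 32 rx -12.3 19.7 ry -16.7 16.1
125 25 rx -17.3 17.7 ry -17.2 16.4
131 24 rx -16.4 20.6 ry -18.5 11.2
137 23 rx -12.8 17.8 ry -16.2 15.6
143 20 rx -17.7 23.6 ry -18.3 13.8
149 36 rx -21.7 23.0 ry -18.8 12.9
155 20 rx -21.2 21.5 ry -13.0 13.6
161 24 rx -22.6 21.1 ry -17.5 -0.7
```

View pics/l4.png

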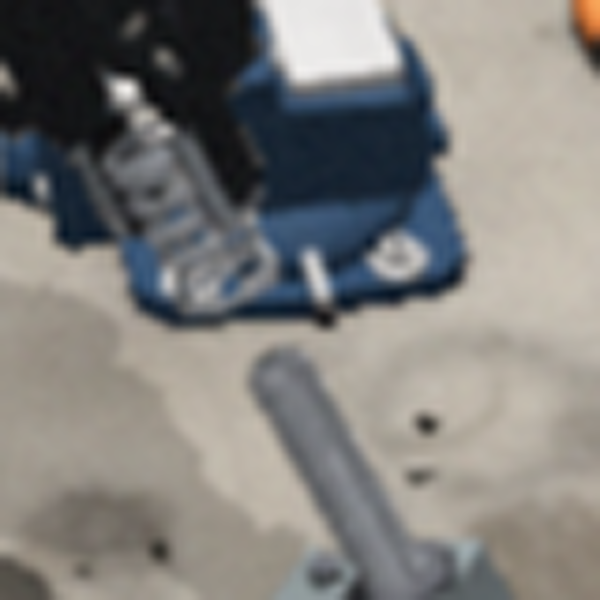

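Request:
jog_arm:
  commands: "0.2 0.0041 -0.0036 -0.0095 0 0 0;0.2 0.0041 -0.0036 -0.0095 0 0 0;0.2 0.0019 -0.0017 -0.0043 0 0 0;0.2 0.0019 -0.0017 -0.0043 0 0 0;0.2 0.0019 -0.0017 -0.0043 0 0 0;0.2 0 0 0 0 0 0"

```text
clock: 12.88
ee_pos: [0.4929, -0.3331, 0.1649]
tcp_rot: [0.696, 0.116, -0.547, 0.449]
wrist_force: [0.1, -0.3, -0.9]
width: 0.0334
```

```bash
python3 -c "from h import *;rep()"
```

```text
clock 12.88 tcp in rod frame x,y,s mm [  0.3   0.4 123.3] tool x in rod [-0.  0. -1.] tool y [ 1.     0.006 -0.   ] F rod [-0.2 -0.2 -0.9] J [ 0.77  0.46 -0.45  2.16  1.47  0.35 -1.67] w 0.03338872046414913
```

Request:
jog_arm:
  commands: "0.2 0.0019 -0.0017 -0.0043 0 0 0;0.2 0.0019 -0.0017 -0.0043 0 0 0;0.2 0.0019 -0.0017 -0.0043 0 0 0;0.2 0 0 0 0 0 0"

```text
clock: 13.38
ee_pos: [0.4985, -0.3381, 0.1516]
tcp_rot: [0.696, 0.116, -0.547, 0.449]
wrist_force: [-0.0, 0.3, -1.5]
width: 0.0332
```

```bash
python3 -c "from h import *;rep()"
```

```text
clock 13.38 tcp in rod frame x,y,s mm [  0.2   0.4 108. ] tool x in rod [-0.001  0.    -1.   ] tool y [ 1.     0.007 -0.001] F rod [-1.   0.2 -1.2] J [ 0.77  0.5  -0.45  2.15  1.54  0.36 -1.73] w 0.033178355209714246
```

Request:
jog_arm:
  commands: "0.2 0.0026 -0.0023 -0.0061 0 0 0;0.2 0.0026 -0.0023 -0.0061 0 0 0;0.2 0.0026 -0.0023 -0.0061 0 0 0;0.2 0.0026 -0.0023 -0.0061 0 0 0;0.2 0 0 0 0 0 0"

```text
clock: 14.0
ee_pos: [0.5089, -0.3473, 0.1271]
tcp_rot: [0.696, 0.116, -0.547, 0.449]
wrist_force: [-0.0, 0.6, -1.1]
width: 0.0334
```

Request:
jog_arm:
  commands: "0.2 0.0019 -0.0017 -0.0043 0 0 0;0.2 0.0019 -0.0017 -0.0043 0 0 0;0.2 0.0019 -0.0017 -0.0043 0 0 0;0.2 0.0019 -0.0017 -0.0043 0 0 0;0.2 0 0 0 0 0 0"

```text
clock: 14.62
ee_pos: [0.5166, -0.3542, 0.1101]
tcp_rot: [0.696, 0.116, -0.547, 0.449]
wrist_force: [-0.2, -0.9, -2.2]
width: 0.0331
```

```bash
python3 look.py 5
```

```text
clock 14.62 tcp in rod frame x,y,s mm [ 0.3  0.3 60. ] tool x in rod [-0.001  0.    -1.   ] tool y [ 1.     0.006 -0.001] F rod [-0.7 -0.8 -2.1] J [ 0.78  0.61 -0.46  2.11  1.73  0.39 -1.89] w 0.033070804352317705
41 25 rx -7.2 20.7 ry -17.1 5.4
47 19 rx -19.2 20.2 ry -15.3 7.6
53 35 rx -20.1 22.2 ry -18.5 -1.4
59 27 rx -20.9 22.2 ry -17.4 7.5
65 22 rx -20.2 23.0 ry -19.2 -3.0
71 31 rx -20.4 21.5 ry -17.2 5.0
77 42 rx -19.3 22.3 ry -17.1 5.2
83 38 rx -22.9 18.8 ry -11.1 6.1
89 34 rx -18.5 8.6 ry -11.8 14.4
95 23 rx -22.0 20.6 ry -12.2 12.7
101 16 rx -21.2 22.7 ry -10.9 10.1
107 16 rx -19.5 -9.4 ry -14.9 9.0
113 24 rx -17.3 22.6 ry -16.5 11.8
119 20 rx -13.9 20.7 ry -17.2 -6.9
125 28 rx -16.9 19.9 ry -16.5 -6.3
131 21 rx -17.1 22.6 ry -16.1 -6.0
137 22 rx -16.5 20.5 ry -18.6 -5.4
143 25 rx -14.3 21.1 ry -20.0 -8.0
149 45 rx -21.1 22.6 ry -23.1 -5.9
155 30 rx -22.0 23.0 ry -12.3 -6.0
161 9 rx -5.2 17.7 ry -11.5 -7.1
```

Request:
jog_arm:
  commands: "0.2 0.0019 -0.0017 -0.0043 0 0 0;0.2 0.0019 -0.0017 -0.0043 0 0 0;0.2 0.0019 -0.0017 -0.0043 0 0 0;0.2 0.0008 -0.0007 -0.0017 0 0 0;0.2 0 0 0 0 0 0"

```text
clock: 15.3
ee_pos: [0.523, -0.36, 0.0958]
tcp_rot: [0.696, 0.116, -0.547, 0.449]
wrist_force: [0.4, 0.3, -1.8]
width: 0.0332
```

Request:
jog_arm:
  commands: "0.2 0.0008 -0.0007 -0.0017 0 0 0;0.2 0.0008 -0.0007 -0.0017 0 0 0;0.2 0 0 0 0 0 0"

```text
clock: 15.68
ee_pos: [0.5242, -0.361, 0.0937]
tcp_rot: [0.696, 0.115, -0.547, 0.45]
wrist_force: [-22.7, 14.1, 34.3]
width: 0.0329
```

```bash
python3 -c "from h import *;rep()"
```

```text
clock 15.68 tcp in rod frame x,y,s mm [ 1.   0.3 40.6] tool x in rod [ 0.001 -0.    -1.   ] tool y [1.    0.007 0.001] F rod [-5.7 -4.5 42.9] J [ 0.79  0.66 -0.47  2.09  1.79  0.4  -1.93] w 0.032933755299706935
```

Request:
jog_arm:
  commands: "0.2 -0.0004 0.0003 0.0009 0 0 0;0.6 0 0 0 0 0 0;0.6 0 0 0 0 0 0;0.6 0 0 0 0 0 0;0.6 0 0 0 0 0 0;0.6 -0.0041 0.0036 0.0095 0 0 0;0.6 -0.0075 0.0066 0.0173 0 0 0;0.6 -0.015 0.0132 0.0346 0 0 0;0.6 -0.015 0.0132 0.0346 0 0 0;0.6 -0.015 0.0132 0.0346 0 0 0"

```text
clock: 16.92
ee_pos: [0.4672, -0.3102, 0.2257]
tcp_rot: [0.696, 0.116, -0.547, 0.45]
wrist_force: [0.4, -0.3, -0.7]
width: 0.0514
```

```bash
python3 look.py 6
```

```text
clock 16.93 tcp in rod frame x,y,s mm [  0.8   0.5 193.1] tool x in rod [ 0.     0.001 -1.   ] tool y [1.    0.007 0.   ] F rod [ 0.1  0.1 -0.8] J [ 0.81  0.3  -0.5   2.19  1.09  0.36 -1.33] w 0.0514474181439066
41 22 rx -11.1 16.3 ry -16.2 7.1
47 28 rx -1.4 19.5 ry -12.3 15.1
53 30 rx -16.8 18.3 ry -17.4 6.6
59 39 rx -12.9 18.0 ry -18.3 9.7
65 22 rx -7.1 13.0 ry -10.3 9.1
71 16 rx -4.5 12.0 ry -14.6 7.1
77 24 rx -2.9 15.0 ry -10.9 7.2
83 24 rx -10.1 11.6 ry -10.8 8.2
89 19 rx -6.0 12.0 ry -8.5 8.7
```

View pics/l6.png

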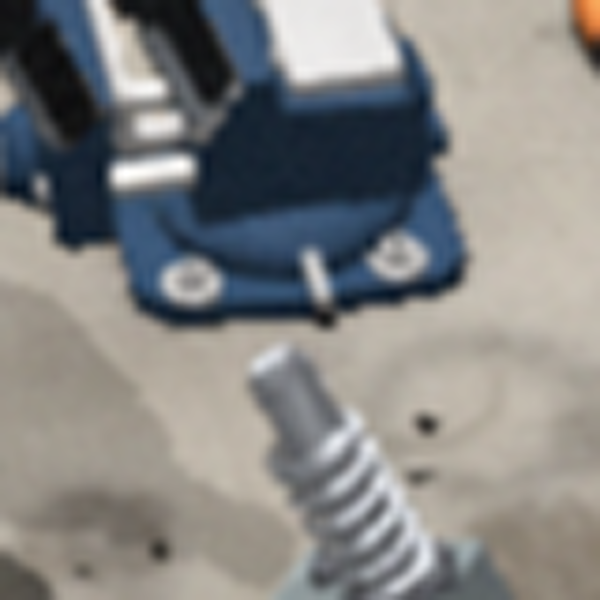

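The spring sits with its upper edge near s≈61, and about 30 mm of clean rod stands out. Rod tip is at about (277,267) in the side image. Now I'll refine the cap position and plan a path there that can be reversed.

```bash
python3 - <<'E'
from plan import *
z=np.load("avg.npz")
for n,dk,h in(("top","dt",.046),("side","ds",.046)):
    C=cloud(n,z[dk]); m=(z[dk]>0)&(abs(C[...,0]-.487)<.03)&(abs(C[...,1]-.275)<.035)
    for t in(.042,.044):
        k=m&(C[...,2]>t)&(C[...,2]<.056); v,u=np.nonzero(k); print(n,t,k.sum(),C[k].mean(0).round(4),C[k].min(0).round(4),C[k].max(0).round(4),onplane(n,[[u.mean(),v.mean()]],h).round(4))
q=np.clip(arm.state()["joints"],lo,hi); p,M=fk(q)
Rd=R.from_rotvec(-np.pi/6*np.array([-np.sin(az),np.cos(az),0])).as_matrix()@M
cap=np.array([.4867,.2765,.028])
for psi in range(-40,160,20):
    Mc=R.from_euler('z',psi,degrees=True).as_matrix()@Rd; Mh=R.from_euler('z',psi/3,degrees=True).as_matrix()@Rd
    way=[(np.array([.44,-.20,.30]),Mh),(cap+[0,0,.2],Mc),(cap,Mc)]; rows=[];a,b=p,M; n=[]
    for w in way: s=seg(a,b,*w,deg=9.,mm=.055); rows+=s; n.append((len(s),np.round(s[0],4).tolist())); a,b=w
    q1,_,_,tr=run(q,rows); d=np.abs(np.diff(np.vstack([q,tr]),axis=0))/VM
    e=fk(q1); print(psi,"margin",np.minimum(tr-lo,hi-tr).min(0).round(2),"err",np.linalg.norm(e[0]-cap).round(4),"v",d.max().round(2),"jaw az",np.degrees(np.arctan2(Mc[1,1],Mc[0,1])).round(1),q1.round(2)); 
    if psi in(40,60,80,100): print(n)
E
```

```text
top 0.042 77 [0.4868 0.2782 0.0457] [0.4717 0.2609 0.0423] [0.5019 0.2943 0.0505] [[0.4868 0.2781 0.046 ]]
top 0.044 68 [0.4871 0.2783 0.0461] [0.4717 0.2609 0.044 ] [0.5018 0.2943 0.0505] [[0.4871 0.2783 0.046 ]]
side 0.042 53 [0.4895 0.2731 0.0474] [0.475  0.2584 0.0422] [0.5065 0.2948 0.0514] [[0.4897 0.2753 0.046 ]]
side 0.044 48 [0.4902 0.2739 0.0479] [0.4752 0.2584 0.0441] [0.5065 0.2948 0.0514] [[0.4905 0.2769 0.046 ]]
-40 margin [2.   0.57 0.72 0.32 1.49 0.38 0.03] err 0.0 v 1.53 jaw az -81.1 [-0.34  0.77 -0.4   1.89  0.51  0.59 -2.49]
-20 margin [1.98 0.57 0.68 0.32 1.49 0.37 0.23] err 0.0 v 1.55 jaw az -61.1 [-0.22  0.8  -0.58  1.88  0.7   0.66 -2.29]
0 margin [1.96 0.58 0.64 0.32 1.51 0.37 0.55] err 0.0 v 1.58 jaw az -41.1 [-0.19  0.81 -0.62  1.88  0.74  0.69 -1.97]
20 margin [1.94 0.58 0.59 0.32 1.52 0.36 0.86] err 0.0 v 1.6 jaw az -21.1 [-0.16  0.83 -0.67  1.88  0.78  0.71 -1.66]
40 margin [1.92 0.58 0.55 0.32 1.52 0.36 1.18] err 0.0 v 1.74 jaw az -1.1 [-0.12  0.84 -0.72  1.88  0.82  0.74 -1.34]
[(4, [-0.0065, 0.027, 0.018, 4.2934, 6.1698, 3.2567]), (9, [0.0052, 0.0529, 
[... 391 characters left out ...]
w az 38.9 [-0.05  0.89 -0.83  1.88  0.91  0.81 -0.71]
[(5, [-0.0052, 0.0216, 0.0144, 2.8575, 5.3366, 5.2101]), (9, [0.0052, 0.0529, -0.008, 0.0, 0.0, 5.9259]), (4, [0.0, 0.0, -0.05, 0.0, 0.0, 0.0])]
100 margin [1.85 0.58 0.38 0.3  1.57 0.31 1.68] err 0.0 v 1.8 jaw az 58.9 [-0.02  0.91 -0.88  1.87  0.95  0.84 -0.38]
[(5, [-0.0052, 0.0216, 0.0144, 2.5551, 5.5213, 6.5119]), (9, [0.0052, 0.0529, -0.008, -0.0, 0.0, 7.4074]), (4, [0.0, 0.0, -0.05, 0.0, 0.0, 0.0])]
120 margin [1.81 0.58 0.32 0.29 1.59 0.29 1.64] err 0.0 v 1.64 jaw az 78.9 [ 0.02  0.95 -0.95  1.87  1.    0.89 -0.07]
140 margin [1.78 0.59 0.26 0.28 1.61 0.27 1.6 ] err 0.0 v 1.51 jaw az 98.9 [ 0.05  0.98 -1.01  1.87  1.05  0.94  0.26]
```

Request:
jog_arm:
  commands: "0.6 -0.0034 0.0138 0.0093 2.48 2.81 0;0.6 -0.0034 0.0138 0.0093 2.48 2.81 0;0.6 -0.0034 0.0138 0.0093 2.48 2.81 0;0.6 -0.0034 0.0138 0.0093 2.48 2.81 0;0.6 -0.0034 0.0138 0.0093 2.48 2.81 0;0.6 -0.0034 0.0138 0.0093 2.48 2.81 0;0.6 -0.0034 0.0138 0.0093 2.48 2.81 0;0.6 -0.0034 0.0138 0.0093 2.48 2.81 0"

```text
clock: 17.98
ee_pos: [0.4402, -0.2002, 0.2992]
tcp_rot: [-0.643, -0.293, 0.644, -0.292]
wrist_force: [-0.9, -0.2, -0.1]
width: 0.0512
```

Request:
jog_arm:
  commands: "0.6 0.004 0.0398 -0.006 0 0 0;0.6 0.004 0.0398 -0.006 0 0 0;0.6 0.004 0.0398 -0.006 0 0 0;0.6 0.004 0.0398 -0.006 0 0 0;0.6 0.004 0.0398 -0.006 0 0 0;0.6 0.004 0.0398 -0.006 0 0 0;0.6 0.004 0.0398 -0.006 0 0 0;0.6 0.004 0.0398 -0.006 0 0 0;0.6 0.004 0.0398 -0.006 0 0 0;0.6 0.004 0.0398 -0.006 0 0 0"

```text
clock: 19.23
ee_pos: [0.4804, 0.1985, 0.2386]
tcp_rot: [0.644, 0.292, -0.644, 0.293]
wrist_force: [0.2, -0.9, 0.4]
width: 0.0512
```

Request:
jog_arm:
  commands: "0.6 0.004 0.0398 -0.006 0 0 0;0.6 0.004 0.0398 -0.006 0 0 0;0.6 0 0 0 0 0 0;0.6 0 0 0 0 0 0"

```text
clock: 19.73
ee_pos: [0.4883, 0.2763, 0.2265]
tcp_rot: [-0.644, -0.292, 0.644, -0.293]
wrist_force: [-0.7, 0.4, -0.4]
width: 0.0514
```

```bash
python3 -c "
from h import *
st=arm.state();print(st['joints'].round(2),st['ee_pos'].round(4),R.from_quat(st['tcp_rot']).as_matrix().round(3),st['clock'])"
```

```text
[-0.03  0.56 -0.84  1.76  0.48  1.04 -1.76] [0.4883 0.2763 0.2265] [[-0.     0.753 -0.658]
 [-0.001 -0.658 -0.753]
 [-1.     0.001  0.001]] 19.725
```

Request:
jog_arm:
  commands: "0.6 0 0.001 -0.04 0 0 0;0.6 0 0 -0.05 0 0 0;0.6 0 0 -0.05 0 0 0;0.6 0 0 -0.04 0 0 0;0.6 0 0 -0.0185 0 0 0;0.6 0 0 0 0 0 0;0.2 0 0 0 0 0 0;0.2 0 0 0 0 0 0;0.2 0 0 0 0 0 0;0.2 0 0 0 0 0 0"

```text
clock: 20.98
ee_pos: [0.4893, 0.2781, 0.0299]
tcp_rot: [0.645, 0.292, -0.643, 0.293]
wrist_force: [-1.5, -1.4, 8.4]
width: 0.0314
```

Request:
jog_arm:
  commands: "0.2 0 0 0 0 0 0;0.2 0 0 0 0 0 0;0.2 0 0 0.0185 0 0 0;0.2 0 0 0.04 0 0 0;0.2 0 0 0.05 0 0 0;0.2 0 0 0.05 0 0 0;0.2 0 -0.001 0.04 0 0 0;0.2 0 0 0 0 0 0"

```text
clock: 21.98
ee_pos: [0.4893, 0.2775, 0.2309]
tcp_rot: [0.646, 0.292, -0.642, 0.293]
wrist_force: [-0.0, 0.2, -1.6]
width: 0.0316
```

```bash
python3 - <<'E'
from h import *
st=arm.state(); p=st["ee_pos"]; M=R.from_quat(st["tcp_rot"]).as_matrix(); print(st["joints"].round(2),p,st["clock"],st["width"])
im,d=optics.capture("side"); C=cloud("side",d); w=(C-p)@M*1e3
m=(d>0)&(abs(w[...,1])<22)&(abs(w[...,2])<22)
for a in range(-20,40,5):
    k=m&(w[...,0]>=a)&(w[...,0]<a+5)
    if k.any(): print(a,k.sum(),"y",w[k][:,1].min().round(1),w[k][:,1].max().round(1),"z",w[k][:,2].min().round(1),w[k][:,2].max().round(1))
E
```

```text
[-0.03  0.56 -0.85  1.76  0.48  1.04 -1.76] [0.4892611  0.27748452 0.23090144] 21.975 0.03155428997090826
-20 36 y -18.6 19.5 z -11.0 17.1
-15 11 y -17.7 17.1 z 7.8 19.0
-10 13 y -19.9 21.5 z 5.3 17.0
-5 17 y -18.5 17.8 z 5.9 20.9
0 15 y -20.2 20.3 z 2.1 18.3
5 13 y -20.1 21.2 z -0.2 21.8
10 11 y -3.5 16.1 z 1.6 18.7
15 15 y -14.5 18.5 z -2.9 18.3
20 14 y -8.3 19.4 z -5.9 19.5
25 5 y 4.1 15.7 z 11.3 14.2
```

Request:
jog_arm:
  commands: "0.2 -0.0041 -0.0398 0.0058 0 0 0;0.2 -0.0041 -0.0398 0.0058 0 0 0;0.2 -0.0041 -0.0398 0.0058 0 0 0;0.2 -0.0041 -0.0398 0.0058 0 0 0;0.2 -0.0041 -0.0398 0.0058 0 0 0;0.2 -0.0041 -0.0398 0.0058 0 0 0;0.2 -0.0041 -0.0398 0.0058 0 0 0;0.2 -0.0041 -0.0398 0.0058 0 0 0;0.2 -0.0041 -0.0398 0.0058 0 0 0;0.2 -0.0041 -0.0398 0.0058 0 0 0"

```text
clock: 23.28
ee_pos: [0.4466, -0.1224, 0.2844]
tcp_rot: [-0.643, -0.293, 0.644, -0.293]
wrist_force: [1.1, 0.4, -1.2]
width: 0.0313
```

Request:
jog_arm:
  commands: "0.2 -0.0041 -0.0398 0.0058 0 0 0;0.2 -0.0041 -0.0398 0.0058 0 0 0;0.2 0.0034 -0.0138 -0.0093 -2.48 -2.81 0;0.2 0.0034 -0.0138 -0.0093 -2.48 -2.81 0;0.2 0.0034 -0.0138 -0.0093 -2.48 -2.81 0;0.2 0.0034 -0.0138 -0.0093 -2.48 -2.81 0;0.2 0.0034 -0.0138 -0.0093 -2.48 -2.81 0;0.2 0.0034 -0.0138 -0.0093 -2.48 -2.81 0;0.2 0.0034 -0.0138 -0.0093 -2.48 -2.81 0;0.2 0.0034 -0.0138 -0.0093 -2.48 -2.81 0"

```text
clock: 24.52
ee_pos: [0.4659, -0.3113, 0.2211]
tcp_rot: [0.697, 0.115, -0.547, 0.45]
wrist_force: [0.9, -0.5, -2.2]
width: 0.0314
```

Request:
jog_arm:
  commands: "0.2 0 0 0 0 0 0"

```text
clock: 24.65
ee_pos: [0.4655, -0.3107, 0.2206]
tcp_rot: [0.696, 0.117, -0.548, 0.449]
wrist_force: [0.9, 1.3, -0.7]
width: 0.0317
```

```bash
python3 look.py 7
```

```text
clock 24.65 tcp in rod frame x,y,s mm [ -2.5  -0.9 189.2] tool x in rod [-0.003 -0.001 -1.   ] tool y [ 1.     0.008 -0.003] F rod [-0.5  1.6 -0.5] J [ 0.79  0.31 -0.47  2.19  1.11  0.35 -1.35] w 0.03172814747210631
41 21 rx -13.5 16.1 ry -16.9 7.4
47 31 rx -17.3 19.2 ry -15.9 12.1
53 33 rx -15.9 16.8 ry -17.2 14.2
59 37 rx -14.3 17.2 ry -16.8 10.0
65 18 rx -4.2 12.0 ry -10.2 9.4
71 19 rx -4.3 11.8 ry -11.3 5.4
77 24 rx -2.7 11.4 ry -11.3 7.9
83 21 rx -6.4 12.9 ry -11.3 8.5
89 20 rx -5.5 11.6 ry -11.0 7.1
155 7 rx -7.6 16.5 ry -19.1 -1.2
161 17 rx -4.4 17.6 ry -19.3 2.4
```

View pics/l7.png

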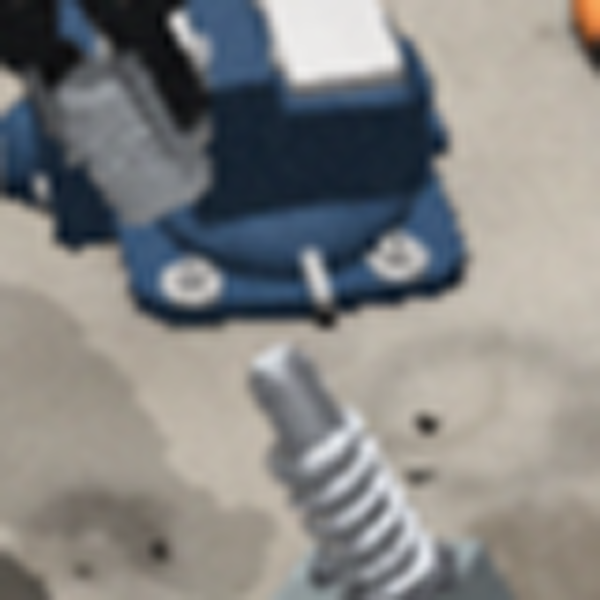

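Request:
jog_arm:
  commands: "0.2 0.0025 0.0002 0.001 0 0 0;0.2 0.0056 -0.005 -0.013 0 0 0;0.2 0.0056 -0.005 -0.013 0 0 0;0.2 0.0056 -0.005 -0.013 0 0 0;0.2 0.0052 -0.0046 -0.012 0 0 0;0.2 0 0 0 0 0 0"

```text
clock: 25.45
ee_pos: [0.4912, -0.3306, 0.1714]
tcp_rot: [0.696, 0.116, -0.548, 0.449]
wrist_force: [-0.5, 0.1, -0.4]
width: 0.0311
```

```bash
python3 look.py 8
```

```text
clock 25.45 tcp in rod frame x,y,s mm [  1.    1.2 130.3] tool x in rod [-0.001 -0.    -1.   ] tool y [ 1.     0.006 -0.001] F rod [-0.6 -0.3 -0.1] J [ 0.71  0.44 -0.37  2.16  1.41  0.32 -1.63] w 0.031058546073322323
41 20 rx -13.6 17.1 ry -13.9 6.6
47 33 rx -14.4 18.3 ry -19.5 9.1
53 27 rx -17.5 16.9 ry -17.7 7.9
59 39 rx -14.1 17.7 ry -17.5 10.9
65 22 rx -6.8 12.6 ry -12.1 8.7
71 19 rx -4.3 11.9 ry -12.2 7.2
77 24 rx -4.7 14.4 ry -14.1 6.8
83 21 rx -5.1 13.3 ry -12.0 6.0
89 18 rx -7.9 9.2 ry -8.1 8.0
95 1 rx 18.0 18.0 ry 4.3 4.3
101 29 rx -7.4 22.0 ry -17.7 7.8
107 33 rx -4.5 21.7 ry -18.5 6.0
113 26 rx -19.1 20.0 ry -18.5 3.6
119 26 rx -19.6 21.3 ry -19.2 -4.0
125 31 rx -17.3 22.7 ry -18.4 -5.1
131 24 rx -18.6 23.4 ry -18.3 -2.2
137 28 rx -18.4 21.1 ry -20.5 -6.0
143 73 rx -19.6 22.8 ry -20.2 13.8
149 27 rx -21.9 22.6 ry -9.7 15.3
155 22 rx -21.8 19.9 ry -11.2 11.2
161 20 rx -20.6 22.0 ry -12.9 15.5
```

Request:
jog_arm:
  commands: "0.2 -0.001 0.0009 -0.0008 0 0 0;0.2 0.0015 -0.0013 -0.0035 0 0 0;0.2 0.0015 -0.0013 -0.0035 0 0 0;0.2 0.0015 -0.0013 -0.0035 0 0 0;0.2 0.0015 -0.0013 -0.0035 0 0 0;0.2 0 0 0 0 0 0"

```text
clock: 26.25
ee_pos: [0.496, -0.3349, 0.1565]
tcp_rot: [0.696, 0.116, -0.547, 0.449]
wrist_force: [-0.3, 0.5, -1.7]
width: 0.0313
```

Request:
jog_arm:
  commands: "0.2 0.0015 -0.0013 -0.0035 0 0 0;0.2 0.0015 -0.0013 -0.0035 0 0 0;0.2 0.0015 -0.0013 -0.0035 0 0 0;0.2 0 0 0 0 0 0"

```text
clock: 26.75
ee_pos: [0.5004, -0.3389, 0.146]
tcp_rot: [0.696, 0.116, -0.547, 0.449]
wrist_force: [-0.2, 0.2, -2.2]
width: 0.0311
```

```bash
python3 -c "from h import *;rep()"
```

```text
clock 26.75 tcp in rod frame x,y,s mm [ -1.    1.1 102.1] tool x in rod [-0.001  0.    -1.   ] tool y [ 1.     0.006 -0.001] F rod [-1.3 -0.  -1.7] J [ 0.7   0.5  -0.36  2.15  1.58  0.32 -1.78] w 0.031093298466674118
```

Request:
jog_arm:
  commands: "0.2 0.0015 -0.0013 -0.0035 0 0 0;0.2 0.0015 -0.0013 -0.0035 0 0 0;0.2 0.0008 -0.0007 -0.0017 0 0 0;0.2 0 0 0 0 0 0"

```text
clock: 27.25
ee_pos: [0.5043, -0.3422, 0.1375]
tcp_rot: [0.696, 0.116, -0.547, 0.449]
wrist_force: [-0.7, -0.4, -0.6]
width: 0.0312
```

Request:
jog_arm:
  commands: "0.2 0.0008 -0.0007 -0.0017 0 0 0;0.2 0 0 0 0 0 0"

```text
clock: 27.5
ee_pos: [0.5055, -0.3434, 0.1366]
tcp_rot: [0.696, 0.115, -0.547, 0.45]
wrist_force: [-1.7, -0.1, 5.5]
width: 0.0313
```

```bash
python3 -c "from h import *;rep()"
```

```text
clock 27.5 tcp in rod frame x,y,s mm [ 0.2  1.  90.6] tool x in rod [ 0.001 -0.    -1.   ] tool y [1.    0.006 0.001] F rod [ 1.7 -1.2  5.4] J [ 0.71  0.53 -0.37  2.14  1.63  0.33 -1.83] w 0.03133722057109503
```

Light contact at s≈90.6, where the cap should rest on the spring. I'll release and retreat along the rod axis.

Request:
jog_arm:
  commands: "0.2 0.0003 -0.0003 -0.0008 0 0 0;0.6 0 0 0 0 0 0;0.6 0 0 0 0 0 0;0.6 0 0 0 0 0 0;0.6 0 0 0 0 0 0;0.6 -0.0041 0.0036 0.0095 0 0 0;0.6 -0.0075 0.0066 0.0173 0 0 0;0.6 -0.015 0.0132 0.0346 0 0 0;0.6 -0.015 0.0132 0.0346 0 0 0;0.6 0 0 0.02 0 0 0"

```text
clock: 28.75
ee_pos: [0.4633, -0.3057, 0.2529]
tcp_rot: [0.696, 0.115, -0.547, 0.45]
wrist_force: [-0.3, -0.5, 0.1]
width: 0.0514
```

```bash
python3 look.py 9
```

```text
clock 28.75 tcp in rod frame x,y,s mm [  9.4   1.3 219.6] tool x in rod [ 0.001  0.    -1.   ] tool y [1.    0.007 0.001] F rod [ 0.1 -0.6  0. ] J [ 0.81  0.25 -0.49  2.17  0.9   0.38 -1.14] w 0.05139043519587272
41 25 rx -12.2 14.4 ry -17.6 6.7
47 30 rx -4.8 18.7 ry -15.7 13.3
53 22 rx -12.5 16.9 ry -16.5 6.3
59 23 rx -1.3 17.8 ry -16.7 9.5
65 36 rx -7.0 18.9 ry -19.4 11.5
71 27 rx -8.8 18.2 ry -16.8 7.7
77 35 rx -9.6 17.2 ry -17.7 12.3
83 34 rx -10.7 20.6 ry -17.8 10.8
89 33 rx -12.5 17.5 ry -16.4 8.8
95 37 rx -11.4 17.5 ry -20.0 12.7
101 56 rx -17.5 16.3 ry -17.8 15.4
107 35 rx -12.3 14.0 ry -17.7 12.8
```

View pics/l9.png

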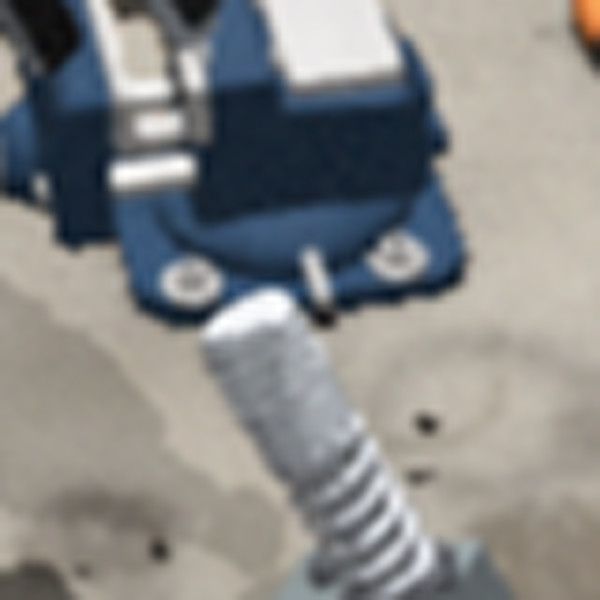

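The cap sits on the spring in line with the rod. Its top is near s≈107 mm (expected 106), with no visible gap, and the gripper is clear. Handing in.

```bash
python3 -c "
from h import *
print(arm.job_done(), arm.state()['clock'])"
```

```text
the job is handed in; nothing more can be done
the job is handed in; nothing more can be done
```

The spring is fully home on the rod, and the metal cap rests on it, open end down. I let go, moved clear and handed the job in at about 28.8 s of the 64 s allowed.

- **Spring:** I picked up the steel spring with its bent ends facing the groove. It slid down with no force felt, so no twist was needed. Contact came at about 43 N along the rod, with the spring's underside at the shoulder. The picture after I let go showed about 30 mm of rod standing out, as it should.
- **Cap:** It went over the rod end without force and touched down on the spring at about 5 N. The last picture showed it in line with the rod, with no visible gap. Its top measured about 107 mm from the seat, against 106 mm expected.
- **Bystanders:** I never moved near the projector, rubber cap or bulb, but I took no final picture of them.

**What went wrong or disagreed:**
- **Sign error:** A wrong axis sign first moved the spring about 20 mm farther off the rod's axis, clear of everything.
- **Joint limits:** The arm then reached the lower limits of joints 5 and 6, with joint 5 reading -1.263 against -1.26. I backed off and swung the arm round to a better posture, still holding the spring.
- **Cap width:** The gripper read about 31.5 mm on the 34 mm cap. The cap still held and fitted.
- **Cap position:** My first top and side measurements differed by about 11 mm; measured again, they agreed to about 3–5 mm.

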